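Hang the hand magnifier on the empty peg of the rotary tool rack

TASK

Turn the rotary rack (it has a crank knob on top) until its one empty peg stands over the steel pointer on the rack's foot. Then hang the loose hand magnifier by its eye on that peg, pushed down to the peg's collar, and leave it hanging there with the peg still over the pointer; do not disturb the brass weight, the vial or the torch.

Things in the scene. Friction and masses are not known exactly. Their poses are not given: they have to be found in the camera images.
- rack_stand: Fixed foot of the rotary rack: grey round foot of 150 mm diameter, 16 to 19 mm high, with a thin post. Origin: centre of its underside on the table; its z axis (upwards) is the axis about which the rack head turns. A steel pointer tab lies on the foot's rim along the stand's own -x (roughly towards the robot's right).
- loading_mark (a point): Point on the steel pointer tab, 59.5 mm from the rack's axis, 20 mm above the table. The tip of the empty peg must stand straight above it.
- rack_head (a joint): Turn of the rack head (aluminium hub with four slanted pegs 90 degrees apart; three carry other tools, fixed on, that hang outwards and down to 130 mm from the axis) about its vertical axis, rad, growing anticlockwise seen from above; it turns endlessly with light friction (about 2 N at the crank knob) and stays where it is left. 0 (or a whole turn) = empty peg over the pointer.
- crank_grip (a point): Middle of the crank knob: an upright black round pin, 15 mm diameter, 36 mm tall (205 to 241 mm above the table), 40 mm from the rack's axis, on a short steel arm on top of the rack head, exactly on the opposite side from the empty peg. The arm's top is at 200 mm. The knob spins freely on its own pin, so a hand holding it need not turn.
- peg_tip (a point): Outer, rounded tip of the empty peg. It is a steel rod of 11 mm diameter that leans outwards from the hub, 35 degrees from vertical, tip 174 mm above the table and 59.5 mm from the axis.
- peg_seat (a point): Point on the axis of the empty peg, 29.5 mm from its tip (so peg_tip minus peg_seat is the peg's direction), 150 mm above the table, 8 mm above the collar (25 mm diameter) on which the magnifier's eye comes to rest: there the centre of the eye must finally be.
- magnifier_eye (a point): Centre of the magnifier's eye, a steel bushing 25 mm outside diameter, 16 mm tall, with a through hole of 17 mm diameter, hole axis upright as the magnifier lies on the table; the eye must be tilted with the peg (to within about 15 degrees) to pass onto it.
- magnifier_grip (a point): Middle of the magnifier's black handle, half-way up (8 mm above the paper sheet it lies on, whose top is 1.4 mm above the table), 55 mm from the eye's centre and 51 mm from the lens's centre, on the line between them. The handle is 18 mm wide and 16 mm high, and straight from 27 mm on the lens side to 42 mm on the eye side of this point.
- weight: Brass-coloured weight, 29 mm diameter, 30 mm high, loose bystander; origin at its underside.
- sample_vial: White vial, 26 mm diameter, 52 mm high, loose bystander; origin at its underside.
- torch: Black pocket torch, 110 mm long, 32 mm thick, lying, loose bystander; origin at its underside.
- magnifier: The loose hand magnifier, 0.11 kg, 146 mm long, lying flat: the steel eye on one end, a black handle in the middle, on the other end a round lens in a dark frame (54 mm diameter, 11 mm high). Origin on its underside, straight below magnifier_grip as it lies; x towards the eye, z up. Left to itself on the peg it droops outwards up to about 17 degrees.

How it is judged:
By the outcome, as a careful person would: the job done as asked, in the order asked, and still so for the second after the job is handed in, with the robot touching nothing.
It also fails if it takes over 56 s, if anything falls off the work surface, if the arm or the gripper's body presses on something with over 40 N, if the wrist force passes 120 N, or if a joint passes its speed limit or range.

ROBOT

A 6-joint arm with a two-finger parallel gripper is mounted at the origin on a cart in front of the work surface, level with it; the furniture and walls round the work are solid. World frame = base frame: x ahead of the robot, y to its left, z up, the work surface at z = 0. Lengths are in mm, angles in degrees, forces in N, time in s.
With the tool pointing down it reaches from about 350 to 850 mm from the base axis. Payload 8.1 kg.
Tool frame: the origin (TCP) lies at the very end of the fingers, on their centre line; the grasp point (between the pads) lies grip_depth behind it (grip_depth is the distance from the TCP to the grasp point, in mm); z points along the fingers, y is the direction in which the jaws open and shut (so a half turn about z gives the same grasp; the last joint's range is limited). The gripper opens to 85 mm and grips with 20 to 120 N. Pads are 22 mm wide; open, the fingers measure 114 mm over their backs; the gripper's body (76 mm by 85 mm) begins 54 mm behind the grasp point. The pads swing forward as they close: fully open they stand 13 mm farther back than shut.
Start: joints at [62.544, 7.471, 85.268, -0, 87.261, -4.893], TCP at [230.2, 554.088, 231.292] pointing down, gripper open.
Joint ranges: [-169.43, 169.43], [-51.17, 129.36], [1.28, 143.12], [-76.62, 256.62], [0, 156.53], [-152.29, 152.29]. Speed limits (degrees/s): [136.94, 136.94, 159.86, 180, 180, 180].

INTERFACE

Orientations are given as [roll, pitch, yaw] about the fixed x, y, z axes, in that order (R = Rz(yaw) Ry(pitch) Rx(roll)).
In Python, from bench import * gives the robot as it stands.
- The arm moves only by the tool step_arm, never from a script. Its argument "plan" is a list of rows, each an object of numbers: "grip": the finger opening in cm, from 0 to 8.54; "tx", "ty", "tz": the shift along the tool's x, y, z in cm; "ax", "ay", "az": the turn, a rotation vector about the tool's x, y, z in degrees. In form: [{"grip": .., "tx": .., "ty": .., "tz": .., "ax": .., "ay": .., "az": ..}, ...]. A call has 1 to 8 rows; each row shifts and turns the commanded pose from where the row before left it, along the tool's axes as they then stand; what a row does not reach is not made up. A row lasts 1/12 s, in which the tool goes at most 41.7 mm and 7.16 degrees, less where a joint would pass 70% of its speed; a pose out of reach is approached as far as the arm can. A call with a gripper value outside its range is refused whole. The fingers move at their own pace and stop on an object; "newtons" is the grip in N (left out, the last holds). Time passes only in rows, so rows that do not move let the fingers close. It gives the time, the measured TCP pose, the force and the opening at its end, in the units of the state.
- sense(): the state, without advancing time (a new reading comes with each control period).
- snapshot(name): name is "side" or "top" or "wrist"; returns the picture (420x560x3 uint8, red, green, blue); there is no depth.
- camera_model(name): a dict with "intrinsics" (3x3 intrinsics, pixels), "dist_coeffs" ([k1, k2, p1, p2, k3] as OpenCV has them; the pictures are not rectified), "pose" (4x4, takes a point from camera to world coordinates); the wrist camera has in their place "T_tool_cam" (4x4, takes a point from camera to tool coordinates, whose origin is the TCP and whose axes are the flange's). Camera axes: x right, y down, z forward; pixel columns grow to the right and rows downward; lengths in mm; the calibration is good to about 2 mm. A picture is of the moment at which its call begins: read the wrist's pose just before it. camera_model takes no time and is no camera call.
- hand_in(): hands the job in, once; it reports no verdict.
The state is a dict: "time": time; "joint_pos": joint angles; "qd": joint speeds; "joint_efforts": joint torques, N m; "tool_pos": TCP position; "tcp_rot": TCP orientation; "ft_force": force on the tool from outside, world axes, zero at the start; "wrist_torque": the same for the moment, N m; "finger_gap": finger opening in mm.
Only numpy, scipy, OpenCV 4.12 (cv2) and the standard library are available. Lean on these libraries where they do the work, as an engineer would, in place of code of your own. Each camera call takes 0.05 s, during which the arm holds its last target.

## Working session

There is one attempt and no reset: what is moved stays moved. The work goes in short steps, Python scripts to look and compute and a tool call to move; the robot and the scene stay as the last step left them, time stands still between calls to the robot, and variables do not carry over. Pictures are saved under pics/ and viewed, and the job is handed in when it is done.

Besides the shell and the picture viewer there is one more tool, called after "Call:" by a JSON object that holds its "method" and its "body". step_arm: Moves the arm, as the interface text tells. Its arguments: {"type":"object","properties":{"plan":{"type":"array","items":{"type":"object","properties":{"grip":{"type":"number"},"tx":{"type":"number"},"ty":{"type":"number"},"tz":{"type":"number"},"ax":{"type":"number"},"ay":{"type":"number"},"az":{"type":"number"}}}},"newtons":{"type":"number"}},"required":["plan"]}

```bash
ls; mkdir -p pics
python3 - <<'E'
from bench import *
import cv2,numpy as np
s=sense();print(s)
for n in ("side","top","wrist"):
    im=snapshot(n); cv2.imwrite(f"pics/a_{n}.png",np.ascontiguousarray(im[:,:,::-1]))
    m=camera_model(n); print(n,{k:np.round(v,4).tolist() for k,v in m.items()if not isinstance(v,str)})
E
```

```text
pics
{'time': 0.0, 'joint_pos': array([ 6.25433576e+01,  7.51645697e+00,  8.53290462e+01, -1.70249608e-03,
        8.72616889e+01, -4.89150188e+00]), 'qd': array([ 0.0673227 , -0.02920844, -0.07740871,  0.0070494 , -0.04902309,
       -0.00586168]), 'joint_efforts': array([ 3.86403204e-03, -5.69335377e+01, -5.00597906e+01,  2.09823702e-04,
        1.34172582e-02, -4.00655449e-05]), 'tool_pos': array([229.9595451 , 553.58635396, 230.23260607]), 'tcp_rot': array([-1.79893053e+02, -7.44597002e-03,  1.57434935e+02]), 'ft_force': array([ 0.55250675, -0.65401439, -0.07625337]), 'wrist_torque': array([-0.05311157,  0.00947807, -0.03640738]), 'finger_gap': 85.32591338765495}
side {'intrinsics': [[484.8811, 0.0, 279.6335], [0.0, 484.8811, 215.1125], [0.0, 0.0, 1.0]], 'dist_coeffs': [-0.0921, 0.0, 0.0, 0.0, 0.0], 'pose': [[-0.9985, 0.024, -0.0493, 609.5674], [0.0548, 0.4632, -0.8846, 788.7743], [0.0017, -0.8859, -0.4638, 585.7743], [0.0, 0.0, 0.0, 1.0]]}
top {'intrinsics': [[446.7338, 0.0, 279.0348], [0.0, 446.7338, 200.21], [0.0, 0.0, 1.0]], 'dist_coeffs': [-0.0383, 0.0, 0.0, 0.0, 0.0], 'pose': [[0.0965, -0.971, 0.2187, 386.0932], [-0.9953, -0.0942, 0.0207, -84.8563], [0.0005, -0.2197, -0.9756, 1013.53], [0.0, 0.0, 0.0, 1.0]]}
wrist {'intrinsics': [[302.8121, 0.0, 275.9144], [0.0, 302.8121, 207.9087], [0.0, 0.0, 1.0]], 'dist_coeffs': [-0.0398, 0.0, 0.0, 0.0, 0.0], 'T_tool_cam': [[-0.0003, -0.9513, -0.3083, 78.6161], [1.0, -0.0002, -0.0003, -0.6116], [0.0003, -0.3083, 0.9513, -142.2158], [0.0, 0.0, 0.0, 1.0]]}
```

View pics/a_side.png

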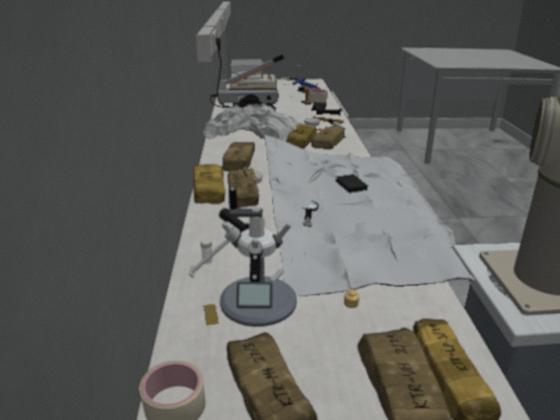

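View pics/a_top.png

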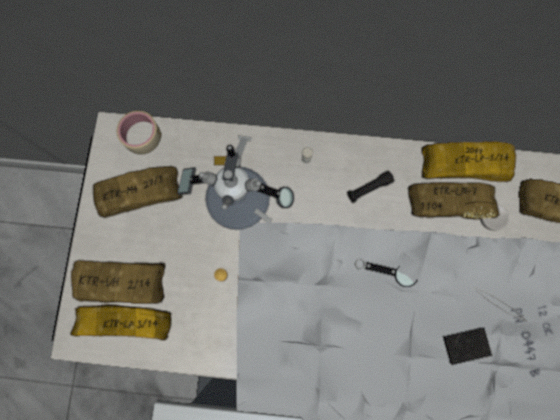

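View pics/a_wrist.png

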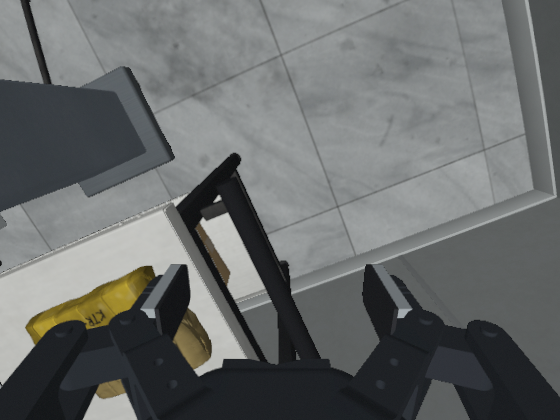

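Run:
```python
import cv2
a=cv2.imread("pics/a_top.png");b=cv2.imread("pics/a_side.png")
cv2.imwrite("pics/b1.png",cv2.resize(a[120:300,160:430],None,fx=2.9,fy=2.9,interpolation=cv2.INTER_CUBIC))
cv2.imwrite("pics/b2.png",cv2.resize(b[160:340,180:380],None,fx=3.3,fy=3.3,interpolation=cv2.INTER_CUBIC))
```

```text
(no output)
```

View pics/b1.png

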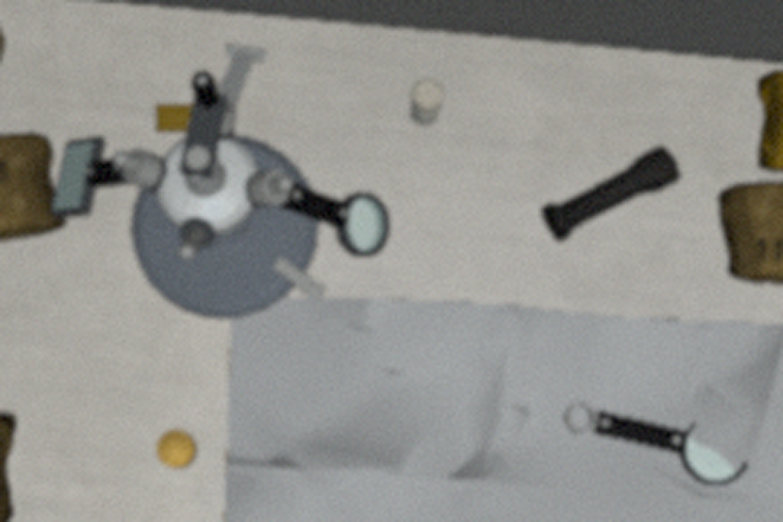

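View pics/b2.png

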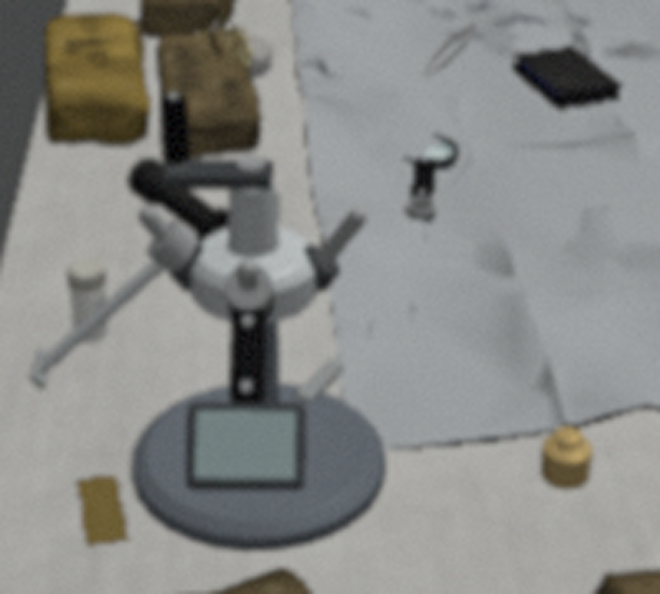

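```bash
cat > h.py <<'E'
from bench import *
import cv2,numpy as np
from scipy.spatial.transform import Rotation as Rn
def rays(cam,uv,T=None):
    m=camera_model(cam);K=np.array(m["intrinsics"]);d=np.array(m["dist_coeffs"])
    P=np.array(m["pose"]) if cam!="wrist" else T@np.array(m["T_tool_cam"])
    p=cv2.undistortPoints(np.array(uv,float).reshape(-1,1,2),K,d).reshape(-1,2)
    v=np.c_[p,np.ones(len(p))]@P[:3,:3].T
    return P[:3,3],v/np.linalg.norm(v,axis=1,keepdims=True)
def onz(cam,uv,z,T=None):
    c,v=rays(cam,uv,T); return c+v*((z-c[2])/v[:,2])[:,None]
def proj(cam,X,T=None):
    m=camera_model(cam);P=np.array(m["pose"]) if cam!="wrist" else T@np.array(m["T_tool_cam"])
    I=np.linalg.inv(P);X=np.array(X,float).reshape(-1,3)
    return cv2.projectPoints(X,cv2.Rodrigues(I[:3,:3])[0],I[:3,3],np.array(m["intrinsics"]),np.array(m["dist_coeffs"]))[0].reshape(-1,2)
def tri(obs): # [(cam,uv,T)]
    A=np.zeros((3,3));b=np.zeros(3);L=[]
    for cam,uv,T in obs:
        c,v=rays(cam,[uv],T);v=v[0];M=np.eye(3)-np.outer(v,v);A+=M;b+=M@c;L.append((c,v))
    X=np.linalg.solve(A,b);return X,[float(np.linalg.norm(np.cross(X-c,v))) for c,v in L]
def toolT(s=None):
    s=s or sense();T=np.eye(4);T[:3,:3]=Rn.from_euler("xyz",s["tcp_rot"],degrees=True).as_matrix();T[:3,3]=s["tool_pos"];return T
E
python3 - <<'E'
from h import *
t=lambda x,y:(160+x/2.9,120+y/2.9); sd=lambda x,y:(180+x/3.3,160+y/3.3)
names={"knobtop":((204,78),(175,98)),"pegtip":((188,252),(358,216)),"ptr_outer":((320,292),(338,370)),"eye":((580,417),(420,212)),"lens":((714,452),(440,152)),"weighttop":((178,445),(568,435)),"vialtop":((428,92),(86,270)),"headtop":((207,178),(252,165))}
for k,(a,b) in names.items():
    X,e=tri([("top",t(*a),None),("side",sd(*b),None)]);print(k,X.round(1),np.round(e,1))
print("eye z",onz("top",[t(580,417),t(714,452)],10).round(1))
print("foot top",onz("top",[t(133,226),t(317,226),t(225,318)],17).round(1))
print("foot side",onz("side",[sd(134,465),sd(385,465),sd(260,528)],17).round(1))
E
```

```text
knobtop [648.7  29.8 239.7] [1.5 1.5]
pegtip [551.9  35.9 169.9] [0.1 0.1]
ptr_outer [558.9 -48.2  13.3] [2.1 2.1]
eye [ 483.1 -257.7    9.8] [0.4 0.4]
lens [ 461.  -361.1    8.9] [5.6 5.6]
weighttop [430.3  46.1  26.9] [1.5 1.5]
vialtop [ 719.2 -117.9   50. ] [1.2 1.2]
headtop [602.8  25.5 195.2] [5.5 5.5]
eye z [[ 483.5 -257.8   10. ]
 [ 466.5 -362.2   10. ]]
foot top [[598.6 103.7  17. ]
 [612.6 -41.   17. ]
 [532.7  22.7  17. ]]
foot side [[680.   48.4  17. ]
 [536.1  55.7  17. ]
 [608.7 107.5  17. ]]
```

```bash
cat >> h.py <<'E'
from scipy.linalg import expm,logm
def mk(pos,R):
    T=np.eye(4);T[:3,:3]=R;T[:3,3]=pos;return T
def plan(T1,N,T0=None):
    T0=toolT() if T0 is None else T0
    D=np.real(expm(logm(np.linalg.inv(T0)@T1)/N))
    t=D[:3,3]/10;r=Rn.from_matrix(D[:3,:3]).as_rotvec(degrees=True)
    t=np.round(t,2);r=np.round(r,2)
    Dq=mk(t*10,Rn.from_rotvec(r,degrees=True).as_matrix())
    M=T0.copy();mids=[]
    for i in range(N): M=M@Dq;mids.append(M[:3,3].round(0).tolist())
    print("N",N,"t cm",t.tolist(),"|t|mm",round(np.linalg.norm(t)*10,1),"r",r.tolist(),"|r|",round(np.linalg.norm(r),2))
    print(" mid",mids[N//2],"end",M[:3,3].round(1).tolist(),"euler",Rn.from_matrix(M[:3,:3]).as_euler("xyz",degrees=True).round(1).tolist())
    return M
def down(yaw): return Rn.from_euler("xyz",[180,0,yaw],degrees=True).as_matrix()
E
python3 - <<'E'
from h import *
import bench
print([ (k,getattr(bench,k)) for k in dir(bench) if not k.startswith("_")])
T=plan(mk([230,554,340],down(157.4)),3)
T=plan(mk([625,0,360],down(98)),20,T)
E
```

```text
[('PlanningError', <class 'bench.PlanningError'>), ('camera_model', <function make.<locals>.<lambda> at 0x7f51e94f8a40>), ('grip_depth', 18.700000000000003), ('hand_in', <function connect.<locals>.done at 0x7f51e946fb00>), ('sense', <function make.<locals>.<lambda> at 0x7f51e94f89a0>), ('snapshot', <function make.<locals>.drawn_camera at 0x7f51e94f84a0>)]
N 3 t cm [0.0, 0.01, -3.65] |t|mm 36.5 r [-0.03, -0.0, 0.01] |r| 0.03
 mid [230.0, 554.0, 303.0] end [230.2, 554.1, 340.0] euler [180.0, -0.0, 157.4]
N 20 t cm [-3.55, -0.23, -0.1] |t|mm 35.6 r [0.0, -0.0, 2.97] |r| 2.97
 mid [521.0, 300.0, 351.0] end [625.0, 0.3, 359.8] euler [-180.0, -0.0, 98.0]
```

Call:
{"method": "step_arm", "body": {"plan": [{"tz": -3.65},{"tz": -3.65},{"tz": -3.65},{"tx": -3.55,"ty": -0.23,"tz": -0.1,"az": 2.97},{"tx": -3.55,"ty": -0.23,"tz": -0.1,"az": 2.97},{"tx": -3.55,"ty": -0.23,"tz": -0.1,"az": 2.97},{"tx": -3.55,"ty": -0.23,"tz": -0.1,"az": 2.97},{"tx": -3.55,"ty": -0.23,"tz": -0.1,"az": 2.97}]}}

```text
invalid input
```

Call:
{"method": "step_arm", "body": {"plan": [{"tx": -3.55,"ty": -0.23,"tz": -0.1,"az": 2.97},{"tx": -3.55,"ty": -0.23,"tz": -0.1,"az": 2.97},{"tx": -3.55,"ty": -0.23,"tz": -0.1,"az": 2.97},{"tx": -3.55,"ty": -0.23,"tz": -0.1,"az": 2.97},{"tx": -3.55,"ty": -0.23,"tz": -0.1,"az": 2.97},{"tx": -3.55,"ty": -0.23,"tz": -0.1,"az": 2.97},{"tx": -3.55,"ty": -0.23,"tz": -0.1,"az": 2.97},{"tx": -3.55,"ty": -0.23,"tz": -0.1,"az": 2.97}]}}

```text
invalid input
```

Call:
{"method": "step_arm", "body": {"plan": [{"tx": -3.55,"ty": -0.23,"tz": -0.1,"az": 2.97},{"tx": -3.55,"ty": -0.23,"tz": -0.1,"az": 2.97},{"tx": -3.55,"ty": -0.23,"tz": -0.1,"az": 2.97},{"tx": -3.55,"ty": -0.23,"tz": -0.1,"az": 2.97},{"tx": -3.55,"ty": -0.23,"tz": -0.1,"az": 2.97},{"tx": -3.55,"ty": -0.23,"tz": -0.1,"az": 2.97},{"tx": -3.55,"ty": -0.23,"tz": -0.1,"az": 2.97},{"tx": 0}]}}

```text
invalid input
```

Run:
```python
from h import *
s=sense();print(s["time"],s["tool_pos"],s["tcp_rot"],s["joint_pos"],s["qd"].round(1))
np.save("T1.npy",toolT(s));im=snapshot("wrist");cv2.imwrite("pics/c.png",np.ascontiguousarray(im[:,:,::-1]))
```

```text
0.15 [229.9883239  553.72394788 230.47755545] [-1.79919388e+02 -7.32572316e-03  1.57439505e+02] [ 6.25456968e+01  7.50582948e+00  8.53150456e+01  4.22554313e-04
  8.72600679e+01 -4.89383398e+00] [-0.  -0.1 -0.1  0.   0.1  0.1]
```

View pics/c.png

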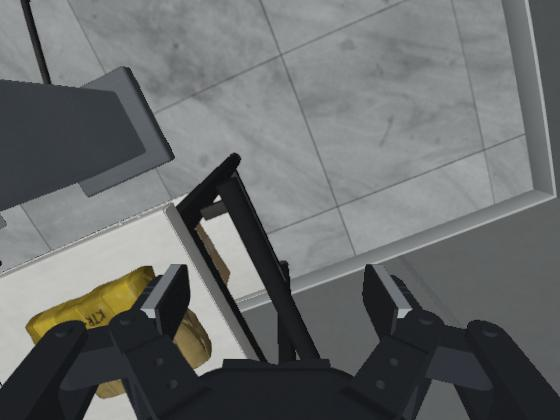

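Call:
{"method": "step_arm", "body": {"plan": [{"grip": 8.5,"tx": 0,"ty": 0,"tz": -3.65,"ax": 0,"ay": 0,"az": 0},{"grip": 8.5,"tx": 0,"ty": 0,"tz": -3.65,"ax": 0,"ay": 0,"az": 0},{"grip": 8.5,"tx": 0,"ty": 0,"tz": -3.65,"ax": 0,"ay": 0,"az": 0},{"grip": 8.5,"tx": -3.55,"ty": -0.23,"tz": -0.1,"ax": 0,"ay": 0,"az": 2.97},{"grip": 8.5,"tx": -3.55,"ty": -0.23,"tz": -0.1,"ax": 0,"ay": 0,"az": 2.97},{"grip": 8.5,"tx": -3.55,"ty": -0.23,"tz": -0.1,"ax": 0,"ay": 0,"az": 2.97},{"grip": 8.5,"tx": -3.55,"ty": -0.23,"tz": -0.1,"ax": 0,"ay": 0,"az": 2.97},{"grip": 8.5,"tx": -3.55,"ty": -0.23,"tz": -0.1,"ax": 0,"ay": 0,"az": 2.97}]}}

```text
time: 0.87
tool_pos: [381.4, 458.6, 345.5]
tcp_rot: [-180.0, -0.0, 142.5]
ft_force: [-0.9, 0.2, -0.1]
finger_gap: 84.5
```

Call:
{"method": "step_arm", "body": {"plan": [{"grip": 8.5,"tx": -3.55,"ty": -0.23,"tz": -0.1,"ax": 0,"ay": 0,"az": 2.97},{"grip": 8.5,"tx": -3.55,"ty": -0.23,"tz": -0.1,"ax": 0,"ay": 0,"az": 2.97},{"grip": 8.5,"tx": -3.55,"ty": -0.23,"tz": -0.1,"ax": 0,"ay": 0,"az": 2.97},{"grip": 8.5,"tx": -3.55,"ty": -0.23,"tz": -0.1,"ax": 0,"ay": 0,"az": 2.97},{"grip": 8.5,"tx": -3.55,"ty": -0.23,"tz": -0.1,"ax": 0,"ay": 0,"az": 2.97},{"grip": 8.5,"tx": -3.55,"ty": -0.23,"tz": -0.1,"ax": 0,"ay": 0,"az": 2.97},{"grip": 8.5,"tx": -3.55,"ty": -0.23,"tz": -0.1,"ax": 0,"ay": 0,"az": 2.97},{"grip": 8.5,"tx": -3.55,"ty": -0.23,"tz": -0.1,"ax": 0,"ay": 0,"az": 2.97}]}}

```text
time: 1.53
tool_pos: [556.9, 236.7, 353.4]
tcp_rot: [-180.0, -0.0, 118.7]
ft_force: [-0.1, 0.3, -0.6]
finger_gap: 84.9
```

Call:
{"method": "step_arm", "body": {"plan": [{"grip": 8.5,"tx": -3.55,"ty": -0.23,"tz": -0.1,"ax": 0,"ay": 0,"az": 2.97},{"grip": 8.5,"tx": -3.55,"ty": -0.23,"tz": -0.1,"ax": 0,"ay": 0,"az": 2.97},{"grip": 8.5,"tx": -3.55,"ty": -0.23,"tz": -0.1,"ax": 0,"ay": 0,"az": 2.97},{"grip": 8.5,"tx": -3.55,"ty": -0.23,"tz": -0.1,"ax": 0,"ay": 0,"az": 2.97},{"grip": 8.5,"tx": -3.55,"ty": -0.23,"tz": -0.1,"ax": 0,"ay": 0,"az": 2.97},{"grip": 8.5,"tx": -3.55,"ty": -0.23,"tz": -0.1,"ax": 0,"ay": 0,"az": 2.97},{"grip": 8.5,"tx": -3.55,"ty": -0.23,"tz": -0.1,"ax": 0,"ay": 0,"az": 2.97},{"grip": 8.5,"tx": 0,"ty": 0,"tz": 0,"ax": 0,"ay": 0,"az": 0}]}}

```text
time: 2.2
tool_pos: [625.7, -6.0, 360.2]
tcp_rot: [-179.9, 0.1, 97.5]
ft_force: [0.4, 1.1, 0.6]
finger_gap: 84.6
```

Run:
```python
from h import *
s=sense();print(s["time"],s["tool_pos"],s["tcp_rot"],s["joint_pos"],s["qd"].round(1))
np.save("T1.npy",toolT(s));im=snapshot("wrist");cv2.imwrite("pics/c.png",np.ascontiguousarray(im[:,:,::-1]))
```

```text
2.2 [625.65313073  -6.02109493 360.18259878] [-1.79936828e+02  1.41562761e-01  9.75169828e+01] [ -5.15628245  10.74277377  68.34758711  -0.1547863  100.94017564
 -12.70252266] [ 4.5 -0.6  0.8  2.5  0.4  0.3]
```

View pics/c.png

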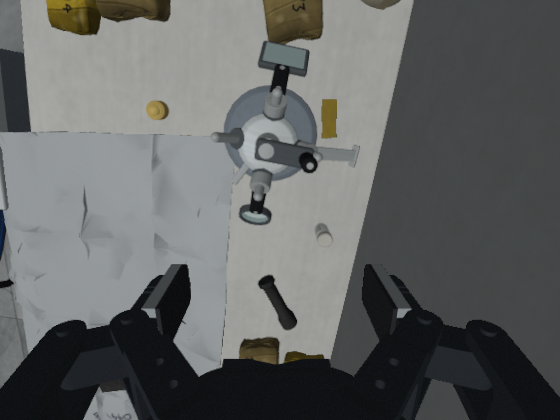

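Run:
```python
import cv2
a=cv2.imread("pics/c.png")
cv2.imwrite("pics/c1.png",cv2.resize(a[75:235,180:380],None,fx=3.7,fy=3.7,interpolation=cv2.INTER_CUBIC))
```

```text
(no output)
```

View pics/c1.png

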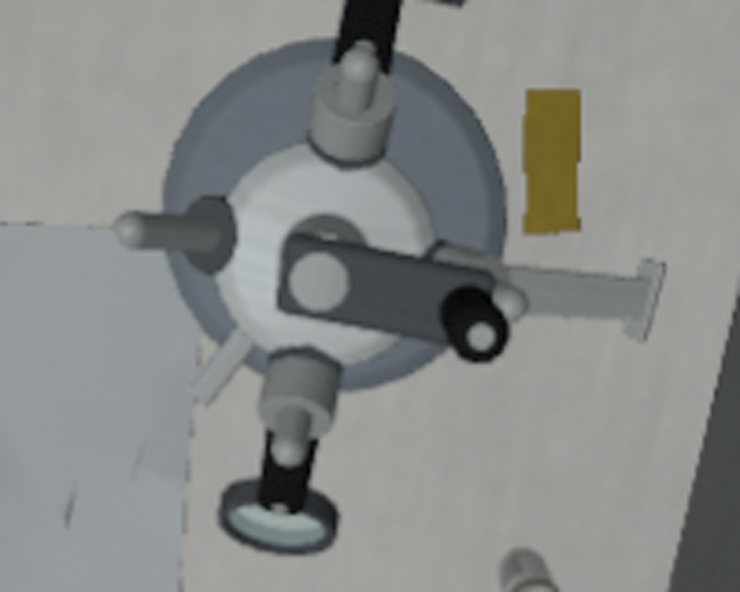

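```bash
cat > fit.py <<'E'
from h import *
from scipy.optimize import least_squares
T1=np.load("T1.npy")
w=lambda x,y:(180+x/3.7,75+y/3.7)
t=lambda x,y:(160+x/2.9,120+y/2.9); sd=lambda x,y:(180+x/3.3,160+y/3.3)
# k, cam, uv
obs=[("p0","wrist",w(126,230)),("p3","wrist",w(290,450)),("p1","wrist",w(362,60)),("p2","wrist",w(512,302)),("kn","wrist",w(482,337)),("ax","wrist",w(320,282)),
("p0","top",t(188,253)),("kn","top",t(203,80)),("p0","side",sd(359,215)),("kn","side",sd(175,97))]
def pts(p):
    x,y,h=p[:3];D={}
    for i in range(4):
        D["p%d"%i]=[x+58*np.cos(h+i*np.pi/2),y+58*np.sin(h+i*np.pi/2),172]
    D["kn"]=[x-40*np.cos(h),y-40*np.sin(h),241];D["ax"]=[x,y,203];return D
def res(p):
    D=pts(p);return np.concatenate([proj(c,[D[k]],T1)[0]-uv for k,c,uv in obs])
r=least_squares(res,[609,32,np.radians(177)],loss="soft_l1")
p=r.x;print("axis",p[:2].round(2),"head deg",np.degrees(p[2]).round(2));print(res(p).reshape(-1,2).round(1).tolist())
# pointer midline
P=onz("wrist",[w(247,347),w(203,393)],20,T1);print("ptr wrist",P.round(1),np.degrees(np.arctan2(P[1,1]-P[0,1],P[1,0]-P[0,0])),np.degrees(np.arctan2(*(P[1,:2]-p[:2])[::-1])))
P=onz("top",[t(280,265),t(318,288)],20);print("ptr top",P.round(1),np.degrees(np.arctan2(*(P[1,:2]-P[0,:2])[::-1])),np.degrees(np.arctan2(*(P[1,:2]-p[:2])[::-1])))
P=onz("side",[sd(305,392),sd(338,370)],20);print("ptr side",P.round(1),np.degrees(np.arctan2(*(P[1,:2]-P[0,:2])[::-1])),np.degrees(np.arctan2(*(P[1,:2]-p[:2])[::-1])))
E
python3 fit.py
```

```text
axis [610.26  31.8 ] head deg 177.43
[[-0.9, 0.6], [17.6, -105.6], [-19.7, 106.8], [0.7, 0.1], [-0.7, -1.2], [-0.9, -0.2], [0.7, -0.7], [0.1, -0.9], [-0.6, -1.2], [-1.7, -0.6]]
ptr wrist [[580.4 -25.   20. ]
 [563.2 -47.9  20. ]] -126.84482004629695 -120.57023646187572
ptr top [[578.  -15.5  20. ]
 [562.8 -46.9  20. ]] -115.95551064146558 -121.10207673151761
ptr side [[579.  -14.9  20. ]
 [557.5 -37.5  20. ]] -133.6069216764965 -127.25550464796912
```

```bash
sed -i 's/("p3","wrist",w(290/("pX","wrist",w(290/; s/("p1","wrist",w(362/("p3","wrist",w(362/; s/"pX"/"p1"/' fit.py; python3 fit.py
python3 - <<'E'
import cv2,numpy as np
a=cv2.imread("pics/c.png");b=cv2.imread("pics/a_top.png");c=cv2.imread("pics/a_side.png")
f=lambda im,x,y,n=32:cv2.resize(im[y:y+n,x:x+n],(266,266),interpolation=cv2.INTER_CUBIC)
cv2.imwrite("pics/d.png",np.hstack([f(a,225,158),f(b,246,200),f(c,262,262)]))
E
```

```text
axis [610.66  32.08] head deg 176.58
[[-0.4, -0.4], [-0.7, 1.1], [-0.6, -0.3], [0.9, 0.6], [-0.4, -0.8], [-0.5, -0.4], [0.1, -1.0], [0.3, -1.1], [-0.9, -0.8], [-2.0, -0.7]]
ptr wrist [[580.4 -25.   20. ]
 [563.2 -47.9  20. ]] -126.84482004629695 -120.70116126949864
ptr top [[578.  -15.5  20. ]
 [562.8 -46.9  20. ]] -115.95551064146558 -121.23122034906682
ptr side [[579.  -14.9  20. ]
 [557.5 -37.5  20. ]] -133.6069216764965 -127.35970134284558
```

View pics/d.png

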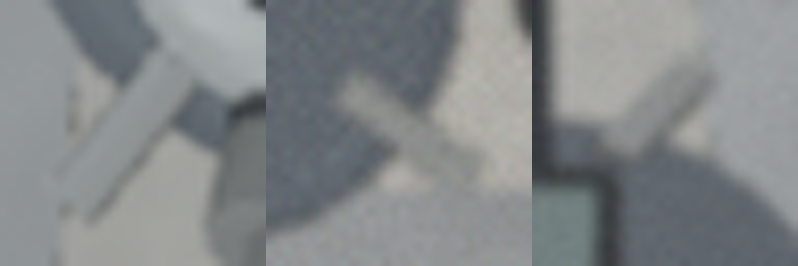

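```bash
cat >> fit.py <<'E'
print()
for n,c,u in [("w","wrist",[(244.9,166.4),(234.1,182.4)]),("t","top",[(256.2,210.6),(270.3,219.9)]),("s","side",[(272.8,279.4),(281.9,270.4)])]:
    P=onz(c,u,20,T1);d=P[1]-P[0];e=P[1,:2]-p[:2];print(n,P.round(1).tolist(),"dir",np.degrees(np.arctan2(d[1],d[0])).round(1),"from axis",np.degrees(np.arctan2(e[1],e[0])).round(1),np.hypot(*e).round(1))
E
python3 fit.py|tail -3
```

```text
w [[577.0, -21.5, 20.0], [562.1, -50.0, 20.0]] dir -117.6 from axis -120.6 95.3
t [[579.8, -14.5, 20.0], [561.5, -48.5, 20.0]] dir -118.2 from axis -121.4 94.4
s [[578.4, -12.8, 20.0], [558.2, -43.9, 20.0]] dir -123.0 from axis -124.6 92.3
```

Run:
```python
from h import *
s=sense();print(s["time"],s["tool_pos"].round(1),s["tcp_rot"].round(2),s["qd"].round(1))
T=plan(mk([650.6,29.7,290],down(45)),8)
T=plan(mk([650.6,29.7,209],down(45)),4,T)
```

```text
2.25 [625.4  -3.1 360.2] [-1.7994e+02  3.0000e-02  9.7730e+01] [ 3.5 -0.5  0.5  1.7  0.2  0.1]
N 8 t cm [0.5, 0.2, 0.88] |t|mm 10.3 r [-0.0, 0.01, 6.59] |r| 6.59
 mid [638.0, 20.0, 316.0] end [650.5, 30.0, 289.8] euler [-180.0, -0.0, 45.0]
N 4 t cm [-0.0, 0.01, 2.02] |t|mm 20.2 r [-0.01, -0.0, 0.0] |r| 0.01
 mid [651.0, 30.0, 229.0] end [650.7, 29.8, 209.0] euler [-180.0, -0.0, 45.0]
```

Call:
{"method": "step_arm", "body": {"plan": [{"grip": 6,"tx": 0.5,"ty": 0.2,"tz": 0.88,"ax": 0,"ay": 0,"az": 6.59},{"grip": 6,"tx": 0.5,"ty": 0.2,"tz": 0.88,"ax": 0,"ay": 0,"az": 6.59},{"grip": 6,"tx": 0.5,"ty": 0.2,"tz": 0.88,"ax": 0,"ay": 0,"az": 6.59},{"grip": 6,"tx": 0.5,"ty": 0.2,"tz": 0.88,"ax": 0,"ay": 0,"az": 6.59},{"grip": 6,"tx": 0.5,"ty": 0.2,"tz": 0.88,"ax": 0,"ay": 0,"az": 6.59},{"grip": 6,"tx": 0.5,"ty": 0.2,"tz": 0.88,"ax": 0,"ay": 0,"az": 6.59},{"grip": 6,"tx": 0.5,"ty": 0.2,"tz": 0.88,"ax": 0,"ay": 0,"az": 6.59},{"grip": 6,"tx": 0.5,"ty": 0.2,"tz": 0.88,"ax": 0,"ay": 0,"az": 6.59}]}}

```text
time: 2.92
tool_pos: [650.1, 35.4, 289.8]
tcp_rot: [-180.0, -0.0, 45.1]
ft_force: [-0.6, -0.1, -0.2]
finger_gap: 60.0
```

Call:
{"method": "step_arm", "body": {"plan": [{"grip": 6,"tx": 0,"ty": 0,"tz": 0,"ax": 0,"ay": 0,"az": 0},{"grip": 6,"tx": 0,"ty": 0,"tz": 0,"ax": 0,"ay": 0,"az": 0},{"grip": 6,"tx": 0,"ty": 0,"tz": 0,"ax": 0,"ay": 0,"az": 0}]}}

```text
time: 3.17
tool_pos: [650.1, 34.3, 290.9]
tcp_rot: [180.0, -0.0, 45.6]
ft_force: [-0.3, 0.0, 0.7]
finger_gap: 60.2
```

Run:
```python
from h import *
s=sense();print(s["time"],s["tool_pos"],s["tcp_rot"],s["joint_pos"],s["qd"].round(1))
T=toolT(s);im=snapshot("wrist");cv2.imwrite("pics/e.png",np.ascontiguousarray(im[:,:,::-1]))
print(proj("wrist",[[650.6,29.7,241],[650.6,29.7,205]],T))
plan(mk([650.6,29.7,209],down(45)),4,T)
```

```text
3.1667 [650.10686679  34.3001722  290.89585043] [ 1.79994988e+02 -9.90877992e-03  4.55934237e+01] [-1.49278227e+00  1.45069141e+01  7.11727937e+01  3.85527163e-03
  9.43098747e+01  4.29140845e+01] [-0.4 -0.7 -0.5 -0.1 -0.   0.7]
[[280.18450408 234.61439244]
 [279.58337236 216.95226151]]
N 4 t cm [-0.07, 0.09, 2.05] |t|mm 20.5 r [0.0, -0.0, 0.15] |r| 0.15
 mid [651.0, 31.0, 229.0] end [650.7, 29.8, 208.9] euler [180.0, -0.0, 45.0]
```

View pics/e.png

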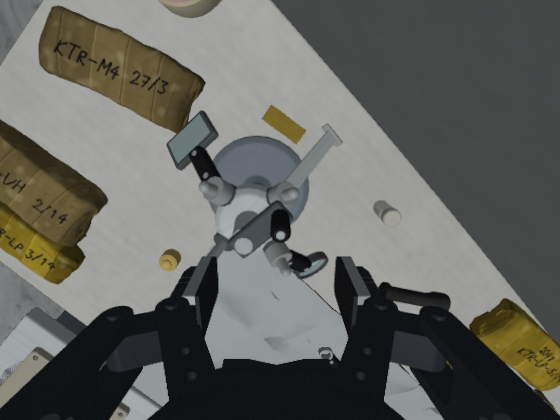

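Call:
{"method": "step_arm", "body": {"plan": [{"grip": 6,"tx": -0.07,"ty": 0.09,"tz": 2.05,"ax": 0,"ay": 0,"az": 0.15},{"grip": 6,"tx": -0.07,"ty": 0.09,"tz": 2.05,"ax": 0,"ay": 0,"az": 0.15},{"grip": 6,"tx": -0.07,"ty": 0.09,"tz": 2.05,"ax": 0,"ay": 0,"az": 0.15},{"grip": 6,"tx": -0.07,"ty": 0.09,"tz": 2.05,"ax": 0,"ay": 0,"az": 0.15},{"grip": 6,"tx": 0,"ty": 0,"tz": 0,"ax": 0,"ay": 0,"az": 0}]}}

```text
time: 3.63
tool_pos: [648.5, 29.0, 203.9]
tcp_rot: [-179.7, 0.3, 44.8]
ft_force: [-1.7, 0.4, -0.3]
finger_gap: 59.9
```

Call:
{"method": "step_arm", "body": {"newtons": 20, "plan": [{"grip": 1,"tx": 0,"ty": 0,"tz": 0,"ax": 0,"ay": 0,"az": 0},{"grip": 1,"tx": 0,"ty": 0,"tz": 0,"ax": 0,"ay": 0,"az": 0},{"grip": 1,"tx": 0,"ty": 0,"tz": 0,"ax": 0,"ay": 0,"az": 0},{"grip": 1,"tx": 0,"ty": 0,"tz": 0,"ax": 0,"ay": 0,"az": 0},{"grip": 1,"tx": 0,"ty": 0,"tz": 0,"ax": 0,"ay": 0,"az": 0},{"grip": 1,"tx": 0,"ty": 0,"tz": 0,"ax": 0,"ay": 0,"az": 0}]}}

```text
time: 4.13
tool_pos: [651.4, 29.5, 211.0]
tcp_rot: [179.9, -0.1, 44.7]
ft_force: [-4.4, 0.9, 6.5]
finger_gap: 13.9
```

Run:
```python
from h import *
s=sense();print(s["time"],s["tool_pos"].round(1),s["tcp_rot"].round(2),s["ft_force"].round(1),s["finger_gap"])
```

```text
4.1333 [651.4  29.5 211. ] [ 1.7991e+02 -1.1000e-01  4.4750e+01] [-4.4  0.9  6.5] 13.943060331899309
```

Run:
```python
from h import *
a0=np.radians(-3.5);c=np.array([610.66,32.08]);y=np.radians(44.8)
k=[c+40*np.array([np.cos(a0+np.radians(62.4)*i/14),np.sin(a0+np.radians(62.4)*i/14)]) for i in range(15)]
for a,b in zip(k,k[1:]):
    d=b-a;print(np.round([(np.cos(y)*d[0]+np.sin(y)*d[1])/10,(np.sin(y)*d[0]-np.cos(y)*d[1])/10],2).tolist(),end=" ")
print(k[-1])
```

```text
[0.22, -0.22] [0.21, -0.23] [0.19, -0.25] [0.17, -0.26] [0.15, -0.27] [0.13, -0.28] [0.1, -0.29] [0.08, -0.3] [0.06, -0.31] [0.03, -0.31] [0.01, -0.31] [-0.02, -0.31] [-0.04, -0.31] [-0.06, -0.3] [631.32133315  66.33068338]
```

Call:
{"method": "step_arm", "body": {"plan": [{"grip": 1,"tx": 0.22,"ty": -0.22,"tz": 0,"ax": 0,"ay": 0,"az": 0},{"grip": 1,"tx": 0.21,"ty": -0.23,"tz": 0,"ax": 0,"ay": 0,"az": 0},{"grip": 1,"tx": 0.19,"ty": -0.25,"tz": 0,"ax": 0,"ay": 0,"az": 0},{"grip": 1,"tx": 0.17,"ty": -0.26,"tz": 0,"ax": 0,"ay": 0,"az": 0},{"grip": 1,"tx": 0.15,"ty": -0.27,"tz": 0,"ax": 0,"ay": 0,"az": 0},{"grip": 1,"tx": 0.13,"ty": -0.28,"tz": 0,"ax": 0,"ay": 0,"az": 0},{"grip": 1,"tx": 0.1,"ty": -0.29,"tz": 0,"ax": 0,"ay": 0,"az": 0}]}}

```text
time: 4.72
tool_pos: [648.1, 50.0, 211.0]
tcp_rot: [179.8, -0.2, 44.7]
ft_force: [2.1, -2.0, 6.0]
finger_gap: 14.1
```

Call:
{"method": "step_arm", "body": {"plan": [{"grip": 1,"tx": 0.08,"ty": -0.3,"tz": 0,"ax": 0,"ay": 0,"az": 0},{"grip": 1,"tx": 0.06,"ty": -0.31,"tz": 0,"ax": 0,"ay": 0,"az": 0},{"grip": 1,"tx": 0.03,"ty": -0.31,"tz": 0,"ax": 0,"ay": 0,"az": 0},{"grip": 1,"tx": 0.01,"ty": -0.31,"tz": 0,"ax": 0,"ay": 0,"az": 0},{"grip": 1,"tx": -0.02,"ty": -0.31,"tz": 0,"ax": 0,"ay": 0,"az": 0},{"grip": 1,"tx": -0.04,"ty": -0.31,"tz": 0,"ax": 0,"ay": 0,"az": 0},{"grip": 1,"tx": -0.06,"ty": -0.3,"tz": 0,"ax": 0,"ay": 0,"az": 0},{"grip": 1,"tx": 0,"ty": 0,"tz": 0,"ax": 0,"ay": 0,"az": 0}]}}

```text
time: 5.38
tool_pos: [633.2, 67.3, 211.0]
tcp_rot: [179.9, -0.3, 44.8]
ft_force: [2.7, 4.1, 6.8]
finger_gap: 14.4
```

Call:
{"method": "step_arm", "body": {"plan": [{"grip": 1,"tx": 0,"ty": 0,"tz": 0,"ax": 0,"ay": 0,"az": 0},{"grip": 1,"tx": 0,"ty": 0,"tz": 0,"ax": 0,"ay": 0,"az": 0},{"grip": 1,"tx": 0,"ty": 0,"tz": 0,"ax": 0,"ay": 0,"az": 0}]}}

```text
time: 5.63
tool_pos: [633.2, 67.4, 211.0]
tcp_rot: [179.9, -0.3, 44.8]
ft_force: [1.8, 3.9, 6.8]
finger_gap: 14.2
```

Run:
```python
from h import *
s=sense();print(s["time"],s["tool_pos"],s["tcp_rot"],s["joint_pos"].round(1),s["qd"].round(1),s["finger_gap"])
T=toolT(s);np.save("T2.npy",T);im=snapshot("wrist");cv2.imwrite("pics/f.png",np.ascontiguousarray(im[:,:,::-1]))
im=snapshot("top");cv2.imwrite("pics/f_top.png",np.ascontiguousarray(im[:,:,::-1]))
im=snapshot("side");cv2.imwrite("pics/f_side.png",np.ascontiguousarray(im[:,:,::-1]))
cv2.imwrite("pics/f_side2.png",np.ascontiguousarray(cv2.resize(im[130:340,180:380],None,fx=2.8,fy=2.8,interpolation=cv2.INTER_CUBIC)[:,:,::-1]))
```

```text
5.6333 [633.21734392  67.35487067 211.01119759] [179.88055171  -0.26743788  44.77924688] [ 1.4 13.4 80.8  0.1 85.6 46.6] [-0.1 -0.  -0.1 -0.   0.1 -0. ] 14.219154009459675
```

View pics/f.png

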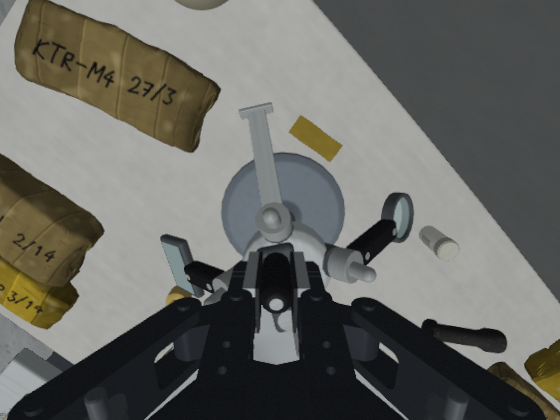

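View pics/f_side2.png

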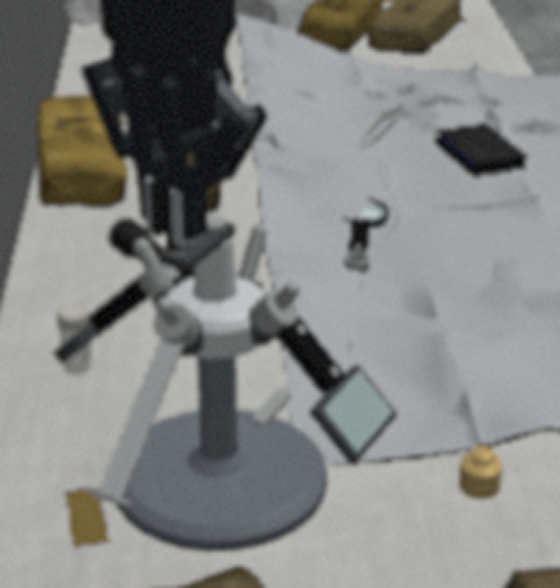

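Run:
```python
import cv2
a=cv2.imread("pics/f_top.png")
cv2.imwrite("pics/f_top2.png",cv2.resize(a[130:280,170:320],None,fx=4,fy=4,interpolation=cv2.INTER_CUBIC))
```

```text
(no output)
```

View pics/f_top2.png

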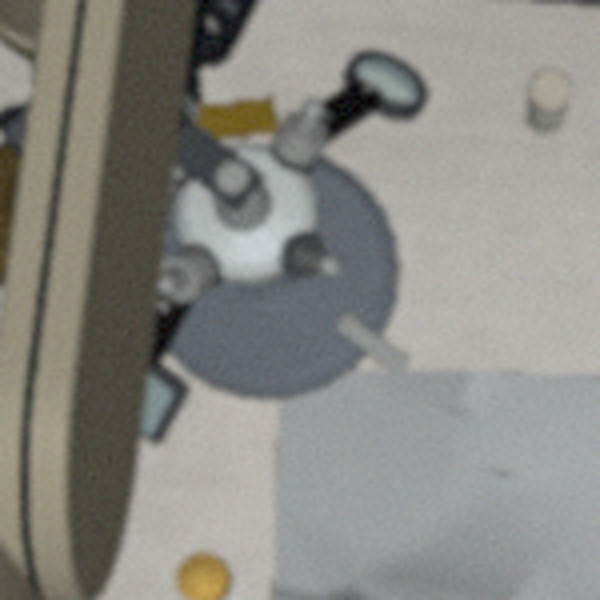

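```bash
cat > m2.py <<'E'
from h import *
T2=np.load("T2.npy")
f=lambda x,y:(170+x/4,130+y/4)
P=onz("top",[f(328,267),f(170,284),f(317,108)],172);print(P.round(1))
q=onz("top",[f(345,321),f(402,361)],20);print("ptr",q.round(1))
# pegs 0,3(+270),1(+90)? 
c=(P[1]+P[2])/2;print("centre from opp pegs",c.round(1),"r",np.linalg.norm(P[1]-P[2])/2, "opp ang",np.degrees(np.arctan2(*(P[2]-P[1])[:2][::-1]))-90)
for cc in (c,[610.7,32.1],[611.6,33.7]):
    print("peg",np.degrees(np.arctan2(P[0,1]-cc[1],P[0,0]-cc[0])),"ptr",np.degrees(np.arctan2(q[1,1]-cc[1],q[1,0]-cc[0])))
# foot top rim/bottom points
F=onz("top",[f(398,270),f(270,398),f(185,360),f(375,195),f(350,375)],12);print(F.round(1))
from scipy.optimize import least_squares
r=least_squares(lambda p:np.hypot(F[:,0]-p[0],F[:,1]-p[1])-75,[610,32]);print("foot c",r.x.round(1),r.fun.round(1))
g=lambda x,y:(180+x/2.8,130+y/2.8)
X,e=tri([("top",f(328,267),None),("side",g(297,293),None)]);print("tip tri",X.round(1),e)
E
python3 m2.py
```

```text
[[576.5 -14.3 172. ]
 [560.8  60.8 172. ]
 [656.1   0.  172. ]]
ptr [[580.6 -14.6  20. ]
 [560.8 -49.1  20. ]]
centre from opp pegs [608.4  30.4 172. ] r 56.538972598596416 opp ang -122.51544030242624
peg -125.5604552067918 ptr -120.94865227098654
peg -126.40652079301002 ptr -121.5895604537309
peg -126.18936210366418 ptr -121.54738125049715
[[614.8 -41.1  12. ]
 [533.8  23.5  12. ]
 [550.8  74.3  12. ]
 [658.  -23.3  12. ]
 [551.3 -20.2  12. ]]
foot c [608.4  31.3] [-2.3  0.1 -3.1 -1.2  1.9]
tip tri [569.   -8.  130.9] [16.644223365488727, 16.644223365488806]
```

Call:
{"method": "step_arm", "body": {"plan": [{"grip": 6,"tx": 0,"ty": 0,"tz": 0,"ax": 0,"ay": 0,"az": 0},{"grip": 6,"tx": 0,"ty": 0,"tz": 0,"ax": 0,"ay": 0,"az": 0},{"grip": 6,"tx": 0,"ty": 0,"tz": 0,"ax": 0,"ay": 0,"az": 0},{"grip": 6,"tx": 0,"ty": 0,"tz": -2.5,"ax": 0,"ay": 0,"az": 0},{"grip": 6,"tx": 0,"ty": 0,"tz": -3.5,"ax": 0,"ay": 0,"az": 0},{"grip": 6,"tx": 0,"ty": 0,"tz": -3,"ax": 0,"ay": 0,"az": 0}]}}

```text
time: 6.28
tool_pos: [630.9, 65.8, 298.5]
tcp_rot: [-179.9, 0.1, 44.7]
ft_force: [1.3, 0.6, 1.1]
finger_gap: 60.0
```

Run:
```python
from h import *
s=sense();print(s["time"],s["tool_pos"],s["tcp_rot"])
T=plan(mk([557,-117,300],down(80.5)),7,mk(s["tool_pos"],down(44.8)))
```

```text
6.2833 [630.90851662  65.82681539 298.52369509] [-1.79896860e+02  1.19890691e-01  4.47099185e+01]
N 7 t cm [-2.84, 0.39, -0.02] |t|mm 28.7 r [-0.0, 0.0, -5.1] |r| 5.1
 mid [574.0, -33.0, 299.0] end [556.7, -117.2, 299.9] euler [180.0, 0.0, 80.5]
```

Call:
{"method": "step_arm", "body": {"plan": [{"grip": 6,"tx": -2.84,"ty": 0.39,"tz": 0,"ax": 0,"ay": 0,"az": -5.1},{"grip": 6,"tx": -2.84,"ty": 0.39,"tz": 0,"ax": 0,"ay": 0,"az": -5.1},{"grip": 6,"tx": -2.84,"ty": 0.39,"tz": 0,"ax": 0,"ay": 0,"az": -5.1},{"grip": 6,"tx": -2.84,"ty": 0.39,"tz": 0,"ax": 0,"ay": 0,"az": -5.1},{"grip": 6,"tx": -2.84,"ty": 0.39,"tz": 0,"ax": 0,"ay": 0,"az": -5.1},{"grip": 6,"tx": -2.84,"ty": 0.39,"tz": 0,"ax": 0,"ay": 0,"az": -5.1},{"grip": 6,"tx": -2.84,"ty": 0.39,"tz": 0,"ax": 0,"ay": 0,"az": -5.1}]}}

```text
time: 6.87
tool_pos: [556.2, -118.0, 298.2]
tcp_rot: [-180.0, -0.0, 80.7]
ft_force: [-0.4, -1.0, -0.2]
finger_gap: 60.0
```

Call:
{"method": "step_arm", "body": {"plan": [{"grip": 6,"tx": 0,"ty": 0,"tz": 0,"ax": 0,"ay": 0,"az": 0},{"grip": 6,"tx": 0,"ty": 0,"tz": 0,"ax": 0,"ay": 0,"az": 0},{"grip": 6,"tx": 0,"ty": 0,"tz": 0,"ax": 0,"ay": 0,"az": 0},{"grip": 6,"tx": 0,"ty": 0,"tz": 0,"ax": 0,"ay": 0,"az": 0}]}}

```text
time: 7.2
tool_pos: [557.4, -115.9, 298.2]
tcp_rot: [-180.0, -0.0, 80.4]
ft_force: [0.3, 0.4, -0.4]
finger_gap: 60.1
```

Run:
```python
from h import *
s=sense();print(s["time"],s["tool_pos"],s["tcp_rot"],s["joint_pos"].round(1),s["qd"].round(1),s["finger_gap"])
T=toolT(s);np.save("T3.npy",T);im=snapshot("wrist");cv2.imwrite("pics/g.png",np.ascontiguousarray(im[:,:,::-1]))
im=snapshot("top");cv2.imwrite("pics/g_top.png",np.ascontiguousarray(im[:,:,::-1]))
im=snapshot("side");cv2.imwrite("pics/g_side.png",np.ascontiguousarray(im[:,:,::-1]))
```

```text
7.2 [ 557.3504293  -115.94797272  298.19102877] [-1.79974661e+02 -2.63546901e-02  8.03995693e+01] [-16.9   1.7  84.4   0.   93.9  -7.3] [ 0.7  0.  -0.1 -0.1  0.  -0.4] 60.072233505854975
```

View pics/g.png

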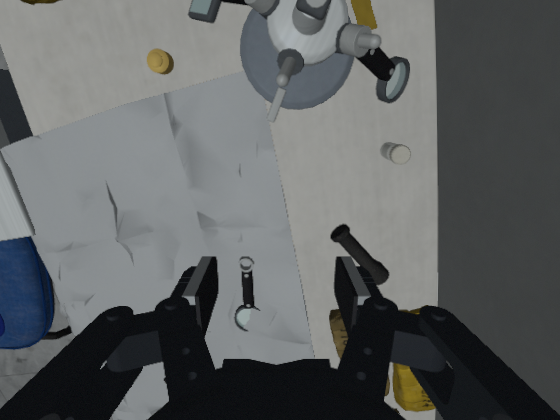

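View pics/g_top.png

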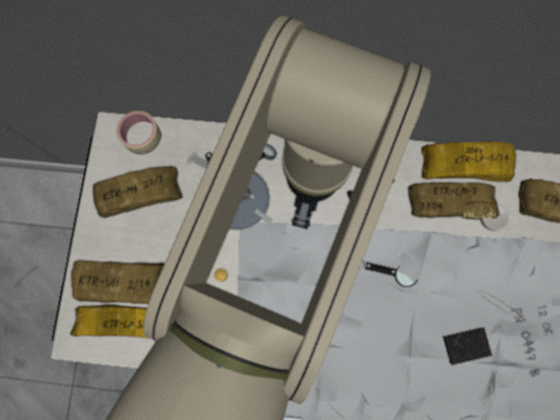

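Run:
```python
import cv2,numpy as np
a=cv2.imread("pics/g.png")
cv2.imwrite("pics/g1.png",cv2.resize(a[0:130,230:390],None,fx=5,fy=4.6 if 0 else 5,interpolation=cv2.INTER_CUBIC)[:600])
cv2.imwrite("pics/g2.png",cv2.resize(a[250:340,200:300],None,fx=6,fy=6,interpolation=cv2.INTER_CUBIC))
b=cv2.imread("pics/g_side.png");cv2.imwrite("pics/g3.png",cv2.resize(b[180:330,200:350],None,fx=4,fy=4,interpolation=cv2.INTER_CUBIC))
```

```text
(no output)
```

View pics/g1.png

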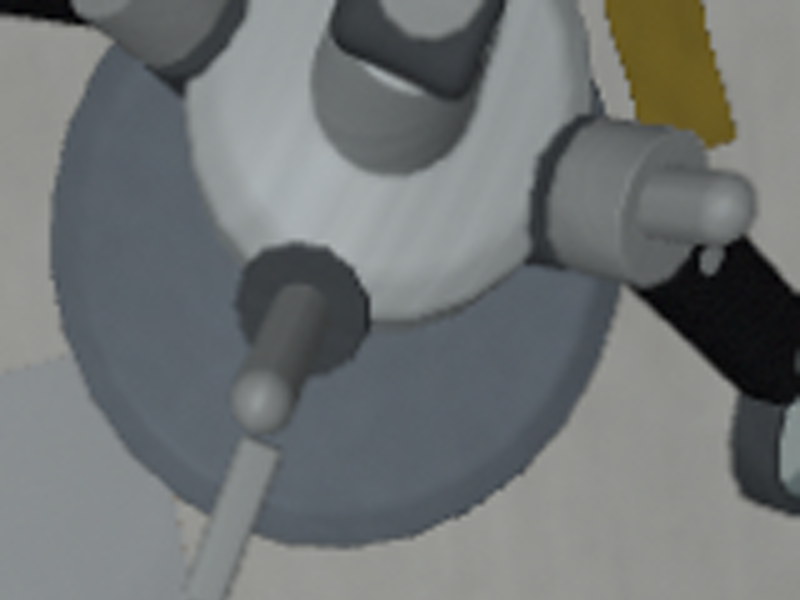

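View pics/g2.png

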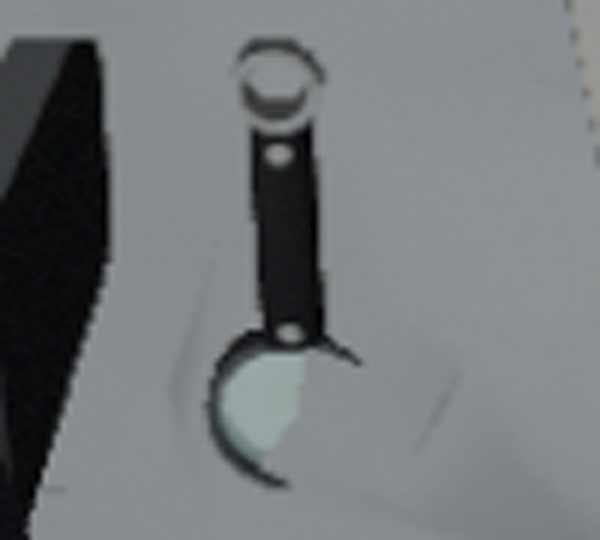

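View pics/g3.png

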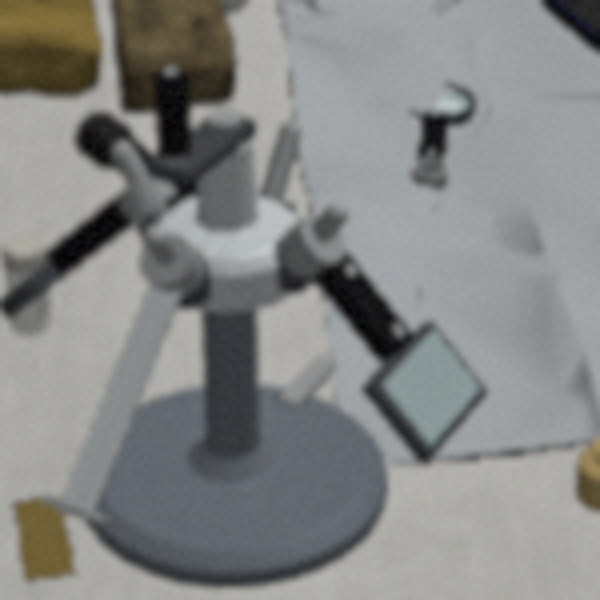

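```bash
cat > m3.py <<'E'
from h import *
from scipy.optimize import least_squares
T3=np.load("T3.npy")
w=lambda x,y:(230+x/5,y/5)
s=lambda x,y:(200+x/4,180+y/4)
obs=[("p0","wrist",w(263,400)),("p1","wrist",w(724,205)),("kn","side",s(172,70)),("p0","side",s(288,133))]
def pts(p):
    x,y,h=p[:3];D={}
    for i in range(4):
        a=h+i*np.pi/2;D["p%d"%i]=[x+56.3*np.cos(a),y+56.3*np.sin(a),169.5]
    D["kn"]=[x-40*np.cos(h),y-40*np.sin(h),241];return D
def res(p,o=obs):
    D=pts(p);return np.concatenate([proj(c,[D[k]],T3)[0]-uv for k,c,uv in o])
for o in (obs[:2],obs[:3],obs):
    r=least_squares(lambda p:res(p,o),[610,32,np.radians(238)]);print("axis",r.x[:2].round(2),"head",np.degrees(r.x[2]).round(2),r.fun.round(1))
q=onz("wrist",[w(262,445),w(206,598)],20,T3);d=q[1]-q[0];print("ptr",q.round(1),"dir",np.degrees(np.arctan2(d[1],d[0]))%360)
n=np.array([-d[1],d[0]])/np.hypot(*d[:2]);
for c in ([610,32],[610.7,32.1],[608.4,31.3],[611.6,33.7]):
    e=q[0][:2]-c;e1=q[1][:2]-c;print(c,"ptr from axis",np.degrees(np.arctan2(e[1],e[0]))%360,np.degrees(np.arctan2(e1[1],e1[0]))%360,"r inner",np.hypot(*e),"line offset",n@e)
for z in (0,14):
    F=onz("wrist",[w(52,230),w(110,430),w(220,520),w(340,547),w(470,520),w(618,290),w(80,120)],z,T3)
    r=least_squares(lambda p:np.hypot(F[:,0]-p[0],F[:,1]-p[1])-75,[610,32]);print("foot",z,r.x.round(1),r.fun.round(1))
# magnifier
m=lambda x,y:(200+x/6,250+y/6)
E_=onz("wrist",[m(283,85)],17.4,T3);H=onz("wrist",[m(279,153),m(290,332),m(284,128),m(294,345)],17.4,T3);print("eye top",E_.round(1),"rivets/handle ends",H.round(1).tolist(),np.degrees(np.arctan2(*(H[0]-H[1])[:2][::-1])),np.degrees(np.arctan2(*(H[2]-H[3])[:2][::-1])))
E
python3 m3.py
```

```text
axis [610.81  31.64] head 237.42 [ 0.4 -0.2 -0.4  0.1]
axis [610.24  31.56] head 237.93 [ 0.3  0.3 -0.8 -0.3 -1.  -0. ]
axis [610.19  31.64] head 237.83 [ 0.1  0.2 -0.9 -0.2 -1.1 -0.  -0.7 -0.6]
ptr [[583.3 -14.   20. ]
 [562.3 -49.6  20. ]] dir 239.45353337458596
[610, 32] ptr from axis 239.82956269269656 239.66527850270325 r inner 53.217383927677076 line offset 0.3492605058325165
[610.7, 32.1] ptr from axis 239.23702024609838 239.33117364907264 r inner 53.65850855886584 line offset -0.20276788284984432
[608.4, 31.3] ptr from axis 240.97012000059703 240.2975841437219 r inner 51.81835829760993 line offset 1.371442249627779
[611.6, 33.7] ptr from axis 239.2835010657207 239.35603963373546 r inner 55.49373070391761 line offset -0.16468426452322169
foot 0 [611.6  30.6] [ 0.9  0.4 -0.9 -0.8  1.7 -0.  -0. ]
foot 14 [611.8  30.6] [-0.5  0.2 -0.6 -0.8  0.8 -3.2 -2.4]
eye top [[ 487.8 -257.7   17.4]] rivets/handle ends [[482.7, -277.3, 17.4], [474.6, -332.7, 17.4], [485.5, -270.2, 17.4], [474.9, -337.0, 17.4]] 81.6515303402616 80.94268754730311
```

Run:
```python
from h import *
T=plan(mk([479,-311,110],down(81.2)),8,mk([557.4,-115.9,298.2],down(80.4)))
```

```text
N 8 t cm [-2.56, -0.58, 2.35] |t|mm 35.2 r [-0.0, 0.0, -0.1] |r| 0.1
 mid [508.0, -237.0, 181.0] end [478.7, -310.6, 110.2] euler [180.0, 0.0, 81.2]
```

Call:
{"method": "step_arm", "body": {"plan": [{"grip": 6,"tx": -2.56,"ty": -0.58,"tz": 2.35,"ax": 0,"ay": 0,"az": -0.1},{"grip": 6,"tx": -2.56,"ty": -0.58,"tz": 2.35,"ax": 0,"ay": 0,"az": -0.1},{"grip": 6,"tx": -2.56,"ty": -0.58,"tz": 2.35,"ax": 0,"ay": 0,"az": -0.1},{"grip": 6,"tx": -2.56,"ty": -0.58,"tz": 2.35,"ax": 0,"ay": 0,"az": -0.1},{"grip": 6,"tx": -2.56,"ty": -0.58,"tz": 2.35,"ax": 0,"ay": 0,"az": -0.1},{"grip": 6,"tx": -2.56,"ty": -0.58,"tz": 2.35,"ax": 0,"ay": 0,"az": -0.1},{"grip": 6,"tx": -2.56,"ty": -0.58,"tz": 2.35,"ax": 0,"ay": 0,"az": -0.1},{"grip": 6,"tx": -2.56,"ty": -0.58,"tz": 2.35,"ax": 0,"ay": 0,"az": -0.1}]}}

```text
time: 8.02
tool_pos: [478.4, -312.0, 109.4]
tcp_rot: [180.0, 0.0, 81.3]
ft_force: [0.6, 0.7, -0.0]
finger_gap: 59.9
```

Call:
{"method": "step_arm", "body": {"plan": [{"grip": 6,"tx": 0,"ty": 0,"tz": 0,"ax": 0,"ay": 0,"az": 0},{"grip": 6,"tx": 0,"ty": 0,"tz": 0,"ax": 0,"ay": 0,"az": 0},{"grip": 6,"tx": 0,"ty": 0,"tz": 0,"ax": 0,"ay": 0,"az": 0},{"grip": 6,"tx": 0,"ty": 0,"tz": 0,"ax": 0,"ay": 0,"az": 0}]}}

```text
time: 8.35
tool_pos: [480.0, -311.2, 111.8]
tcp_rot: [179.9, 0.0, 81.3]
ft_force: [0.4, 0.0, -0.1]
finger_gap: 59.9
```

Run:
```python
from h import *
s=sense();print(s["time"],s["tool_pos"],s["tcp_rot"],s["joint_pos"].round(1),s["qd"].round(1),s["finger_gap"])
T=toolT(s);np.save("T4.npy",T);im=snapshot("wrist");cv2.imwrite("pics/i.png",np.ascontiguousarray(im[:,:,::-1]))
```

```text
8.35 [ 479.95675188 -311.18154069  111.84202156] [1.79882081e+02 4.52367048e-02 8.12810052e+01] [-38.1   8.1  97.4   0.   74.4 -29.4] [ 0.4 -0.4 -0.1 -0.1 -0.1 -0.2] 59.87316217186078
```

View pics/i.png

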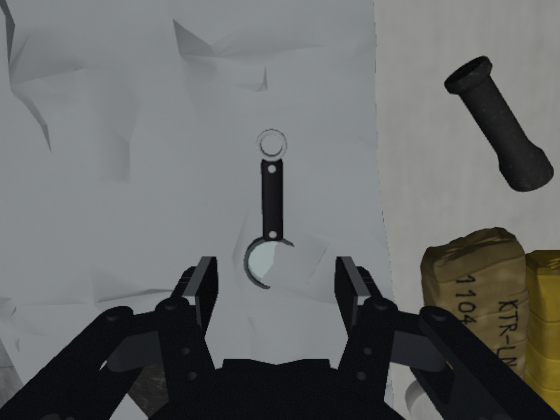

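Run:
```python
from h import *
a=cv2.imread("pics/i.png")
cv2.imwrite("pics/i1.png",cv2.resize(a[120:295,220:330],None,fx=3.4,fy=3.4,interpolation=cv2.INTER_CUBIC))
T=np.load("T4.npy")
print(proj("wrist",[[479.2,-311,17.4]],T))
```

```text
[[274.45195131 209.58264049]]
```

View pics/i1.png

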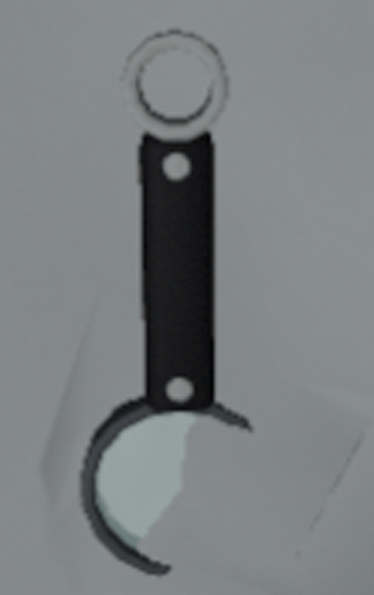

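Run:
```python
from h import *
T=np.load("T4.npy");T3=np.load("T3.npy")
m=lambda x,y:(220+x/3.4,120+y/3.4)
P=onz("wrist",[m(176,82),m(176,166),m(180,389),m(177,136),m(181,410)],17.4,T)
print(P.round(1).tolist())
for a,b in((1,2),(3,4),(0,2)):print(np.degrees(np.arctan2(*(P[a]-P[b])[:2][::-1])),np.linalg.norm(P[a]-P[b]))
g=lambda x,y:(200+x/6,250+y/6)
for a,b in (((176,166),(279,153)),((180,389),(290,332)),((176,82),(283,85))):
    X,e=tri([("wrist",m(*a),T),("wrist",g(*b),T3)]);print(X.round(1),np.round(e,1))
```

```text
[[485.3, -258.2, 17.4], [482.3, -277.2, 17.4], [474.5, -332.7, 17.4], [483.6, -270.3, 17.4], [473.9, -338.3, 17.4]]
82.04272900286037 56.01527556516567
81.87805247953607 68.68911128296268
81.78484302522192 75.25058467892136
[ 482.5 -277.3   17.2] [0.2 0.2]
[ 474.6 -332.7   17.4] [0. 0.]
[ 486.2 -258.9   14.2] [1. 1.]
```

Run:
```python
from h import *
T=plan(mk([477.6,-312.2,22],down(81.9)),4)
```

```text
N 4 t cm [-0.03, -0.06, 2.25] |t|mm 22.5 r [0.03, 0.01, -0.15] |r| 0.15
 mid [478.0, -312.0, 44.0] end [477.6, -312.1, 22.0] euler [180.0, 0.0, 81.9]
```

Call:
{"method": "step_arm", "body": {"plan": [{"grip": 6,"tx": -0.03,"ty": -0.06,"tz": 2.25,"ax": 0,"ay": 0,"az": -0.15},{"grip": 6,"tx": -0.03,"ty": -0.06,"tz": 2.25,"ax": 0,"ay": 0,"az": -0.15},{"grip": 6,"tx": -0.03,"ty": -0.06,"tz": 2.25,"ax": 0,"ay": 0,"az": -0.15},{"grip": 5,"tx": -0.03,"ty": -0.06,"tz": 1.25,"ax": 0,"ay": 0,"az": -0.15},{"grip": 5,"tx": 0,"ty": 0,"tz": 0.7,"ax": 0,"ay": 0,"az": 0},{"grip": 5,"tx": 0,"ty": 0,"tz": 0.6,"ax": 0,"ay": 0,"az": 0},{"grip": 5,"tx": 0,"ty": 0,"tz": 0.5,"ax": 0,"ay": 0,"az": 0},{"grip": 5,"tx": 0,"ty": 0,"tz": 0.2,"ax": 0,"ay": 0,"az": 0}]}}

```text
time: 9.07
tool_pos: [476.6, -312.7, 10.8]
tcp_rot: [179.9, 0.0, 81.8]
ft_force: [0.7, 1.2, -0.0]
finger_gap: 49.8
```

Call:
{"method": "step_arm", "body": {"plan": [{"grip": 5,"tx": 0,"ty": 0,"tz": 0,"ax": 0,"ay": 0,"az": 0},{"grip": 5,"tx": 0,"ty": 0,"tz": 0,"ax": 0,"ay": 0,"az": 0}]}}

```text
time: 9.23
tool_pos: [476.6, -312.8, 11.2]
tcp_rot: [179.9, 0.0, 81.8]
ft_force: [-0.0, -0.1, 0.4]
finger_gap: 50.0
```

Call:
{"method": "step_arm", "body": {"plan": [{"grip": 5,"tx": 0.07,"ty": 0.09,"tz": 0.4,"ax": 0,"ay": 0,"az": 0},{"grip": 4,"tx": 0,"ty": 0,"tz": 0.35,"ax": 0,"ay": 0,"az": 0},{"grip": 3,"tx": 0,"ty": 0,"tz": 0,"ax": 0,"ay": 0,"az": 0}]}}

```text
time: 9.48
tool_pos: [476.7, -311.6, 2.3]
tcp_rot: [-180.0, -0.0, 81.8]
ft_force: [-0.5, 0.4, -0.1]
finger_gap: 31.0
```

Call:
{"method": "step_arm", "body": {"newtons": 60, "plan": [{"grip": 1,"tx": 0,"ty": 0,"tz": 0,"ax": 0,"ay": 0,"az": 0},{"grip": 1,"tx": 0,"ty": 0,"tz": 0,"ax": 0,"ay": 0,"az": 0},{"grip": 1,"tx": 0,"ty": 0,"tz": 0,"ax": 0,"ay": 0,"az": 0},{"grip": 1,"tx": 0,"ty": 0,"tz": 0,"ax": 0,"ay": 0,"az": 0}]}}

```text
time: 9.82
tool_pos: [476.9, -311.8, 2.8]
tcp_rot: [-180.0, -0.0, 81.8]
ft_force: [-0.4, 0.5, -0.6]
finger_gap: 16.4
```

```bash
cat >> h.py <<'E'
def hangR(phi,tilt=35.):
    f=np.radians(phi);t=np.radians(tilt);u=np.array([np.cos(f),np.sin(f),0]);z=np.array([0,0,1.])
    p=np.sin(t)*u+np.cos(t)*z;d=np.cos(t)*u-np.sin(t)*z
    X=-d;Z=-p;return np.c_[X,np.cross(Z,X),Z],p
EYE=np.array([54.5,0.5,-6.6])
def hangT(axis,phi,s,tilt=35.,off=(0,0,0)):
    """s = distance of eye centre above seat along the peg"""
    R,p=hangR(phi,tilt);_,pp=hangR(phi)
    u=np.array([np.cos(np.radians(phi)),np.sin(np.radians(phi)),0])
    seat=np.array([axis[0],axis[1],0])+u*(59.5-29.5*np.sin(np.radians(35)))+np.array([0,0,174-29.5*np.cos(np.radians(35))])
    return mk(seat+pp*s+np.array(off)-R@EYE,R)
E
python3 - <<'E'
from h import *
s=sense();T0=mk(s["tool_pos"],down(81.8))
T=plan(mk([476.9,-311.8,200],down(81.8)),6,T0)
T=plan(hangT([610.3,31.8],237.8,75),12,T)
plan(hangT([610.3,31.8],237.8,35),4,T)
E
```

```text
N 6 t cm [0.0, -0.0, -3.29] |t|mm 32.9 r [0.0, -0.0, 0.0] |r| 0.0
 mid [477.0, -312.0, 134.0] end [476.9, -311.8, 200.2] euler [180.0, 0.0, 81.8]
N 12 t cm [1.95, -0.14, 0.78] |t|mm 21.0 r [-0.61, 2.87, 1.94] |r| 3.52
 mid [503.0, -172.0, 167.0] end [542.8, -75.2, 174.9] euler [-180.0, -35.0, 57.8]
N 4 t cm [-0.0, -0.01, 1.01] |t|mm 10.1 r [0.0, 0.01, -0.01] |r| 0.01
 mid [552.0, -60.0, 150.0] end [554.8, -55.4, 141.8] euler [180.0, -35.0, 57.8]
```

Call:
{"method": "step_arm", "body": {"plan": [{"grip": 1,"tx": 0,"ty": 0,"tz": -1,"ax": 0,"ay": 0,"az": 0},{"grip": 1,"tx": 0,"ty": 0,"tz": -2.5,"ax": 0,"ay": 0,"az": 0},{"grip": 1,"tx": 0,"ty": 0,"tz": -3.3,"ax": 0,"ay": 0,"az": 0},{"grip": 1,"tx": 0,"ty": 0,"tz": -3.3,"ax": 0,"ay": 0,"az": 0},{"grip": 1,"tx": 0,"ty": 0,"tz": -3.3,"ax": 0,"ay": 0,"az": 0},{"grip": 1,"tx": 0,"ty": 0,"tz": -3.3,"ax": 0,"ay": 0,"az": 0},{"grip": 1,"tx": 0,"ty": 0,"tz": -3,"ax": 0,"ay": 0,"az": 0}]}}

```text
time: 10.4
tool_pos: [477.1, -311.9, 203.0]
tcp_rot: [179.9, 0.0, 81.8]
ft_force: [0.2, -0.0, -0.1]
finger_gap: 16.4
```

Call:
{"method": "step_arm", "body": {"plan": [{"grip": 1,"tx": 1.95,"ty": -0.14,"tz": 0.78,"ax": -0.61,"ay": 2.87,"az": 1.94},{"grip": 1,"tx": 1.95,"ty": -0.14,"tz": 0.78,"ax": -0.61,"ay": 2.87,"az": 1.94},{"grip": 1,"tx": 1.95,"ty": -0.14,"tz": 0.78,"ax": -0.61,"ay": 2.87,"az": 1.94},{"grip": 1,"tx": 1.95,"ty": -0.14,"tz": 0.78,"ax": -0.61,"ay": 2.87,"az": 1.94},{"grip": 1,"tx": 1.95,"ty": -0.14,"tz": 0.78,"ax": -0.61,"ay": 2.87,"az": 1.94},{"grip": 1,"tx": 1.95,"ty": -0.14,"tz": 0.78,"ax": -0.61,"ay": 2.87,"az": 1.94},{"grip": 1,"tx": 1.95,"ty": -0.14,"tz": 0.78,"ax": -0.61,"ay": 2.87,"az": 1.94},{"grip": 1,"tx": 1.95,"ty": -0.14,"tz": 0.78,"ax": -0.61,"ay": 2.87,"az": 1.94}]}}

```text
time: 11.07
tool_pos: [509.8, -151.1, 166.6]
tcp_rot: [178.2, -23.5, 66.4]
ft_force: [0.4, 0.4, -0.3]
finger_gap: 16.6
```

Call:
{"method": "step_arm", "body": {"plan": [{"grip": 1,"tx": 1.95,"ty": -0.14,"tz": 0.78,"ax": -0.61,"ay": 2.87,"az": 1.94},{"grip": 1,"tx": 1.95,"ty": -0.14,"tz": 0.78,"ax": -0.61,"ay": 2.87,"az": 1.94},{"grip": 1,"tx": 1.95,"ty": -0.14,"tz": 0.78,"ax": -0.61,"ay": 2.87,"az": 1.94},{"grip": 1,"tx": 1.95,"ty": -0.14,"tz": 0.78,"ax": -0.61,"ay": 2.87,"az": 1.94},{"grip": 1,"tx": 0,"ty": 0,"tz": 0,"ax": 0,"ay": 0,"az": 0},{"grip": 1,"tx": 0,"ty": 0,"tz": 0,"ax": 0,"ay": 0,"az": 0},{"grip": 1,"tx": 0,"ty": 0,"tz": 0,"ax": 0,"ay": 0,"az": 0},{"grip": 1,"tx": 0,"ty": 0,"tz": 0,"ax": 0,"ay": 0,"az": 0}]}}

```text
time: 11.73
tool_pos: [542.8, -76.0, 175.0]
tcp_rot: [179.9, -34.9, 57.9]
ft_force: [-0.3, 0.3, -0.3]
finger_gap: 16.1
```

Run:
```python
from h import *
s=sense();print(s["time"],s["tool_pos"],s["tcp_rot"],s["joint_pos"].round(1),s["qd"].round(1),s["finger_gap"])
T=toolT(s);np.save("T5.npy",T);im=snapshot("wrist");cv2.imwrite("pics/j.png",np.ascontiguousarray(im[:,:,::-1]))
im=snapshot("side");cv2.imwrite("pics/j_side.png",np.ascontiguousarray(im[:,:,::-1]))
cv2.imwrite("pics/j_side2.png",cv2.resize(np.ascontiguousarray(im[:,:,::-1])[130:330,200:400],None,fx=3,fy=3,interpolation=cv2.INTER_CUBIC))
```

```text
11.7333 [542.84808331 -75.97959894 175.0439603 ] [179.92010958 -34.88262355  57.86067912] [-36.2  -2.7 108.8  35.5  79.1 -12.6] [-0.1  0.2 -0.   0.3 -0.1  0.1] 16.073020616045664
```

View pics/j.png

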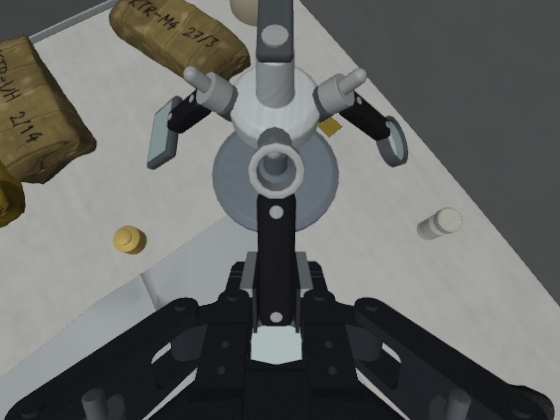

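View pics/j_side2.png

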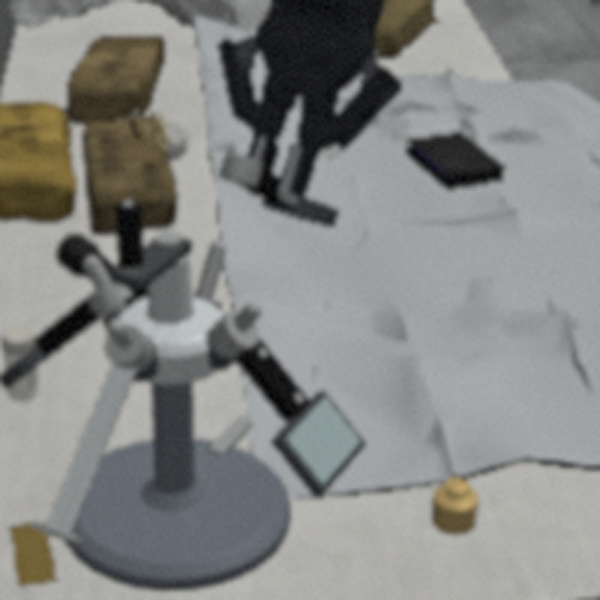

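Run:
```python
from h import *
a=cv2.imread("pics/j.png")
cv2.imwrite("pics/j1.png",cv2.resize(a[20:220,200:360],None,fx=3,fy=3,interpolation=cv2.INTER_CUBIC))
cv2.imwrite("pics/j2.png",cv2.resize(a[120:210,230:330],None,fx=6,fy=6,interpolation=cv2.INTER_CUBIC))
T=np.load("T5.npy");C=np.linalg.inv
tp=lambda v:(T@np.r_[v,1])[:3]
print("pred eye top/bot",proj("wrist",[tp(EYE-[0,0,8]),tp(EYE+[0,0,8])],T).round(1).tolist())
H=hangT([610.3,31.8],237.8,0);e=(H@np.r_[EYE,1])[:3];_,p=hangR(237.8)
print("pred seat, hemisphere centre,collar",proj("wrist",[e,e+p*24,e-p*8],T).round(1).tolist())
```

```text
pred eye top/bot [[275.7, 168.7], [275.8, 162.5]]
pred seat, hemisphere centre,collar [[274.6, 145.6], [274.4, 150.1], [274.6, 144.3]]
```

View pics/j2.png

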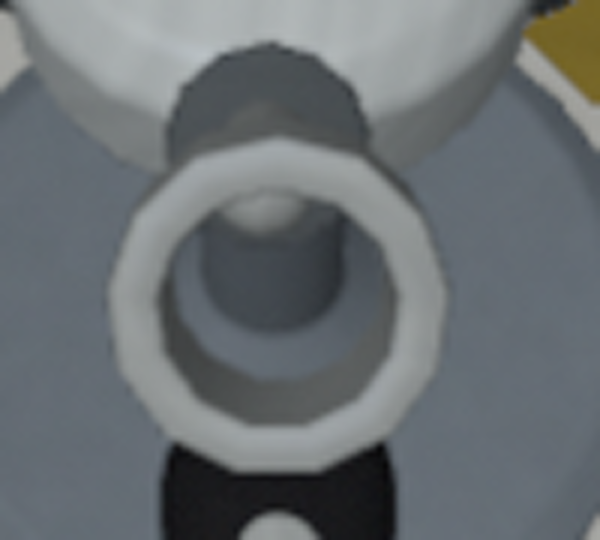

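View pics/j1.png

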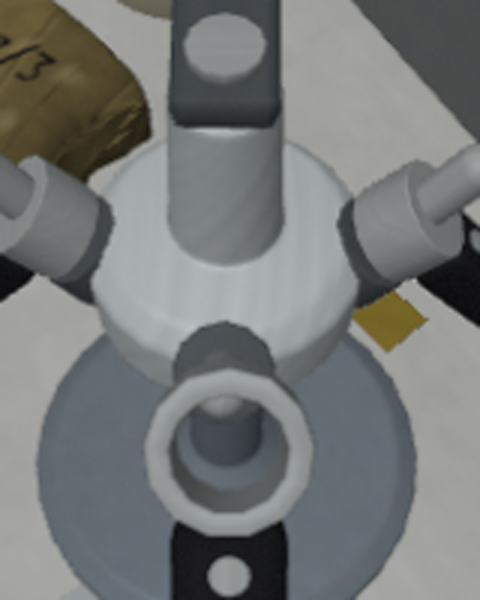

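```bash
sed -i 's/^EYE=.*/EYE=np.array([54.4,0.9,-6.6])/' h.py
python3 - <<'E'
from h import *
T=plan(hangT([610.3,31.8],237.8,42),4)
E
```

```text
N 4 t cm [0.01, -0.03, 0.84] |t|mm 8.4 r [0.01, 0.02, 0.0] |r| 0.02
 mid [550.0, -63.0, 154.0] end [552.3, -58.7, 147.6] euler [180.0, -35.0, 57.8]
```

Call:
{"method": "step_arm", "body": {"plan": [{"grip": 1,"tx": 0.01,"ty": -0.03,"tz": 0.84,"ax": 0,"ay": 0,"az": 0},{"grip": 1,"tx": 0.01,"ty": -0.03,"tz": 0.84,"ax": 0,"ay": 0,"az": 0},{"grip": 1,"tx": 0.01,"ty": -0.03,"tz": 0.84,"ax": 0,"ay": 0,"az": 0},{"grip": 1,"tx": 0.01,"ty": -0.03,"tz": 0.84,"ax": 0,"ay": 0,"az": 0},{"grip": 1,"tx": 0,"ty": 0,"tz": 0,"ax": 0,"ay": 0,"az": 0},{"grip": 1,"tx": 0,"ty": 0,"tz": 0,"ax": 0,"ay": 0,"az": 0},{"grip": 1,"tx": 0,"ty": 0,"tz": 0,"ax": 0,"ay": 0,"az": 0}]}}

```text
time: 12.42
tool_pos: [552.2, -57.8, 147.2]
tcp_rot: [-180.0, -35.0, 57.8]
ft_force: [0.2, -1.1, -0.3]
finger_gap: 16.2
```

Run:
```python
from h import *
s=sense();print(s["time"],s["tool_pos"],s["tcp_rot"],s["qd"].round(1))
T=toolT(s);np.save("T6.npy",T);im=snapshot("wrist");a=np.ascontiguousarray(im[:,:,::-1])
cv2.imwrite("pics/k.png",cv2.resize(a[120:210,230:330],None,fx=6,fy=6,interpolation=cv2.INTER_CUBIC))
H=hangT([610.3,31.8],237.8,0);e=(H@np.r_[EYE,1])[:3];_,p=hangR(237.8)
f=lambda q:((q-[230,120])*6).round(0).tolist()
print("pred hemi",f(proj("wrist",[e+p*24],T)),"eye top",f(proj("wrist",[(T@np.r_[EYE-[0,0,8],1])[:3]],T)))
plan(hangT([610.3,31.8],237.8,0),10)
```

```text
12.4167 [552.19417913 -57.81203932 147.16460234] [-179.96995025  -34.95840857   57.79105798] [-0.3 -0.6 -0.4 -0.   0.  -0. ]
pred hemi [[285.0, 241.0]] eye top [[280.0, 294.0]]
N 10 t cm [-0.0, 0.0, 0.42] |t|mm 4.2 r [0.0, 0.0, 0.0] |r| 0.0
 mid [560.0, -46.0, 127.0] end [565.2, -37.7, 113.1] euler [180.0, -35.0, 57.8]
```

View pics/k.png

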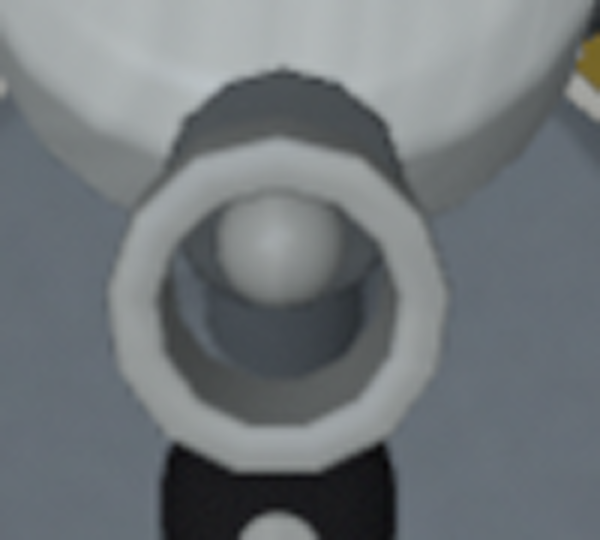

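Call:
{"method": "step_arm", "body": {"plan": [{"grip": 1,"tx": 0.05,"ty": 0,"tz": 0.42,"ax": 0,"ay": 0,"az": 0},{"grip": 1,"tx": 0,"ty": 0,"tz": 0.42,"ax": 0,"ay": 0,"az": 0},{"grip": 1,"tx": 0,"ty": 0,"tz": 0.42,"ax": 0,"ay": 0,"az": 0},{"grip": 1,"tx": 0,"ty": 0,"tz": 0.42,"ax": 0,"ay": 0,"az": 0},{"grip": 1,"tx": 0,"ty": 0,"tz": 0,"ax": 0,"ay": 0,"az": 0}]}}

```text
time: 12.88
tool_pos: [557.2, -48.8, 132.7]
tcp_rot: [-179.9, -35.0, 57.7]
ft_force: [0.4, -0.4, -1.3]
finger_gap: 16.3
```

Call:
{"method": "step_arm", "body": {"plan": [{"grip": 1,"tx": 0,"ty": 0,"tz": 0.42,"ax": 0,"ay": 0,"az": 0},{"grip": 1,"tx": 0,"ty": 0,"tz": 0.42,"ax": 0,"ay": 0,"az": 0},{"grip": 1,"tx": 0,"ty": 0,"tz": 0.42,"ax": 0,"ay": 0,"az": 0},{"grip": 1,"tx": 0,"ty": 0,"tz": 0.42,"ax": 0,"ay": 0,"az": 0},{"grip": 1,"tx": 0,"ty": 0,"tz": 0,"ax": 0,"ay": 0,"az": 0}]}}

```text
time: 13.3
tool_pos: [562.3, -40.6, 119.0]
tcp_rot: [-179.9, -35.0, 57.7]
ft_force: [-0.4, 0.4, -0.4]
finger_gap: 16.6
```

Run:
```python
from h import *
s=sense();print(s["time"],s["tool_pos"],s["tcp_rot"],s["ft_force"],s["wrist_torque"])
T=toolT(s);np.save("T7.npy",T);im=snapshot("wrist");a=np.ascontiguousarray(im[:,:,::-1])
cv2.imwrite("pics/l.png",cv2.resize(a[120:210,230:330],None,fx=6,fy=6,interpolation=cv2.INTER_CUBIC))
plan(hangT([610.3,31.8],237.8,0),3)
```

```text
13.3 [562.32325502 -40.64796074 118.99805868] [-179.88880039  -34.95720269   57.74305236] [-0.4314333   0.41835755 -0.39540233] [-0.35916694  0.21665165  0.03353482]
N 3 t cm [-0.02, 0.03, 0.24] |t|mm 2.4 r [-0.02, 0.01, -0.01] |r| 0.02
 mid [564.0, -39.0, 115.0] end [565.1, -38.3, 113.1] euler [-180.0, -35.0, 57.8]
```

View pics/l.png

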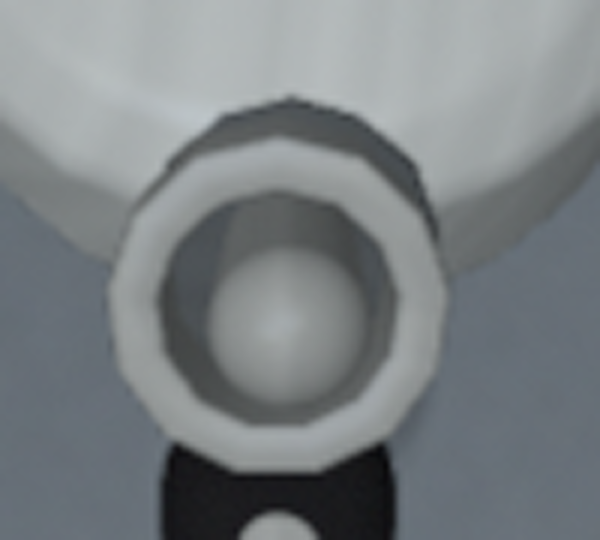

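Call:
{"method": "step_arm", "body": {"plan": [{"grip": 1,"tx": 0,"ty": 0,"tz": 0.24,"ax": 0,"ay": 0,"az": 0},{"grip": 1,"tx": 0,"ty": 0,"tz": 0.24,"ax": 0,"ay": 0,"az": 0},{"grip": 1,"tx": 0,"ty": 0,"tz": 0.24,"ax": 0,"ay": 0,"az": 0},{"grip": 1,"tx": 0,"ty": 0,"tz": 0,"ax": 0,"ay": 0,"az": 0},{"grip": 1,"tx": 0,"ty": 0,"tz": 0,"ax": 0,"ay": 0,"az": 0}]}}

```text
time: 13.77
tool_pos: [564.8, -37.7, 114.0]
tcp_rot: [-180.0, -35.0, 57.8]
ft_force: [1.2, -0.2, -0.9]
finger_gap: 16.5
```

Call:
{"method": "step_arm", "body": {"plan": [{"grip": 1,"tx": 0,"ty": 0,"tz": 0.12,"ax": 0,"ay": 0,"az": 0},{"grip": 1,"tx": 0,"ty": 0,"tz": 0,"ax": 0,"ay": 0,"az": 0},{"grip": 1,"tx": 0,"ty": 0,"tz": 0,"ax": 0,"ay": 0,"az": 0}]}}

```text
time: 14.02
tool_pos: [565.4, -37.4, 113.3]
tcp_rot: [180.0, -35.0, 57.8]
ft_force: [-1.0, -1.3, 0.9]
finger_gap: 16.2
```

```bash
cat > v.py <<'E'
from h import *
import sys
n=sys.argv[1]
s=sense();print(s["time"],s["tool_pos"].round(1),s["tcp_rot"].round(2),s["ft_force"].round(1),s["wrist_torque"].round(2),s["finger_gap"].round(1))
T=toolT(s);np.save(n+".npy",T);im=snapshot("wrist");a=np.ascontiguousarray(im[:,:,::-1]);cv2.imwrite(f"pics/{n}.png",a)
cv2.imwrite(f"pics/{n}1.png",cv2.resize(a[120:210,230:330],None,fx=6,fy=6,interpolation=cv2.INTER_CUBIC))
R,p=hangR(237.8)
H=hangT([610.3,31.8],237.8,0);print("remaining s",(H[:3,3]-T[:3,3])@T[:3,2])
E
python3 v.py m
```

```text
Traceback (most recent call last):
  File "v.py", line 4, in <module>
    s=sense();print(s["time"],s["tool_pos"].round(1),s["tcp_rot"].round(2),s["ft_force"].round(1),s["wrist_torque"].round(2),s["finger_gap"].round(1))
                                                                                                                             ^^^^^^^^^^^^^^^^^^^^^
AttributeError: 'float' object has no attribute 'round'
```

```bash
sed -i 's/s\["finger_gap"\].round(1)/s["finger_gap"]/' v.py;python3 v.py m
```

```text
14.0167 [565.4 -37.4 113.3] [179.98 -34.96  57.79] [-1.  -1.3  0.9] [-0.24  0.19  0.07] 16.246325276489845
remaining s -0.3676282586229669
```

View pics/m.png

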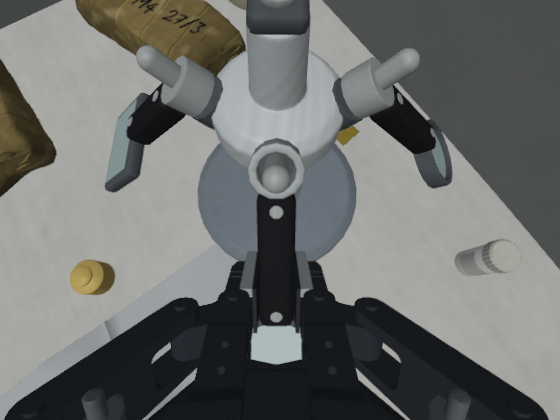

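Call:
{"method": "step_arm", "body": {"plan": [{"grip": 1,"tx": 0,"ty": 0,"tz": 0.1,"ax": 0,"ay": 0,"az": 0},{"grip": 1,"tx": 0,"ty": 0,"tz": 0,"ax": 0,"ay": 0,"az": 0},{"grip": 1,"tx": 0,"ty": 0,"tz": 0,"ax": 0,"ay": 0,"az": 0}]}}

```text
time: 14.32
tool_pos: [565.8, -37.4, 112.9]
tcp_rot: [179.9, -34.9, 57.8]
ft_force: [-4.7, -4.8, 3.7]
finger_gap: 16.2
```

Call:
{"method": "step_arm", "body": {"plan": [{"grip": 1,"tx": 0,"ty": 0,"tz": 0.1,"ax": 0,"ay": 0,"az": 0},{"grip": 1,"tx": 0,"ty": 0,"tz": 0,"ax": 0,"ay": 0,"az": 0},{"grip": 1,"tx": 0,"ty": 0,"tz": 0,"ax": 0,"ay": 0,"az": 0}]}}

```text
time: 14.57
tool_pos: [566.3, -37.5, 112.5]
tcp_rot: [179.9, -34.9, 57.8]
ft_force: [-6.3, -7.8, 7.5]
finger_gap: 16.2
```

Call:
{"method": "step_arm", "body": {"plan": [{"grip": 1,"tx": 0,"ty": 0.08,"tz": 0,"ax": 0.31,"ay": 0,"az": -0.44},{"grip": 1,"tx": 0,"ty": 0.08,"tz": 0,"ax": 0.31,"ay": 0,"az": -0.44},{"grip": 1,"tx": 0,"ty": 0.08,"tz": 0,"ax": 0.31,"ay": 0,"az": -0.44},{"grip": 1,"tx": 0,"ty": 0,"tz": 0,"ax": 0,"ay": 0,"az": 0},{"grip": 1,"tx": 0,"ty": 0,"tz": 0,"ax": 0,"ay": 0,"az": 0}]}}

```text
time: 14.98
tool_pos: [568.5, -38.8, 112.6]
tcp_rot: [179.9, -34.9, 59.4]
ft_force: [-6.6, -7.8, 8.5]
finger_gap: 16.2
```

```bash
python3 v.py n
```

```text
14.9833 [568.5 -38.8 112.6] [179.88 -34.93  59.45] [-6.6 -7.8  8.5] [-0.17  0.37  0.4 ] 16.241244853458646
remaining s -1.2581650671297497
```

View pics/n.png

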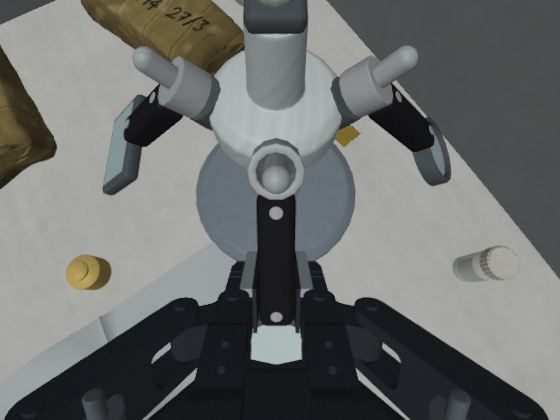

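View pics/n1.png

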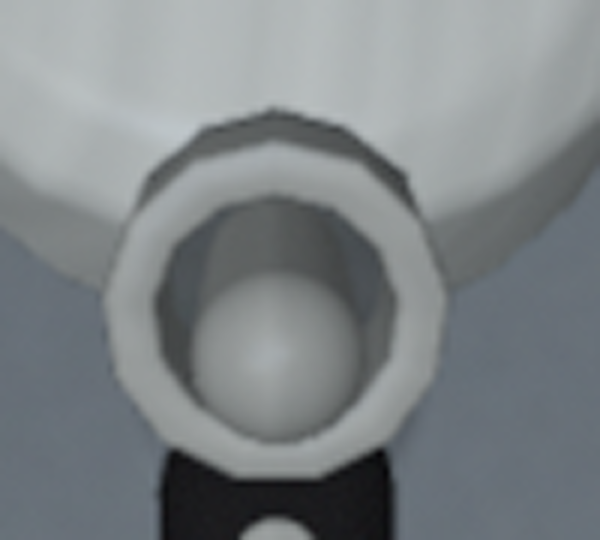

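Call:
{"method": "step_arm", "body": {"newtons": 20, "plan": [{"grip": 1,"tx": 0,"ty": 0,"tz": -0.15,"ax": 0,"ay": 0,"az": 0},{"grip": 1.6,"tx": 0,"ty": 0,"tz": 0,"ax": 0,"ay": 0,"az": 0},{"grip": 1.8,"tx": 0,"ty": 0,"tz": 0,"ax": 0,"ay": 0,"az": 0},{"grip": 2.2,"tx": 0,"ty": 0,"tz": 0,"ax": 0,"ay": 0,"az": 0},{"grip": 3,"tx": 0,"ty": 0,"tz": 0,"ax": 0,"ay": 0,"az": 0},{"grip": 4,"tx": 0,"ty": 0,"tz": 0,"ax": 0,"ay": 0,"az": 0},{"grip": 4.5,"tx": 0,"ty": 0,"tz": 0,"ax": 0,"ay": 0,"az": 0}]}}

```text
time: 15.62
tool_pos: [567.3, -38.0, 112.5]
tcp_rot: [-180.0, -35.0, 59.4]
ft_force: [0.2, 0.1, -0.0]
finger_gap: 44.8
```

```bash
python3 v.py o
```

```text
15.6167 [567.3 -38.  112.5] [-179.95  -34.96   59.39] [ 0.2  0.1 -0. ] [-0.27  0.15 -0.02] 44.83608245311953
remaining s -1.3371644723948701
```

View pics/o.png

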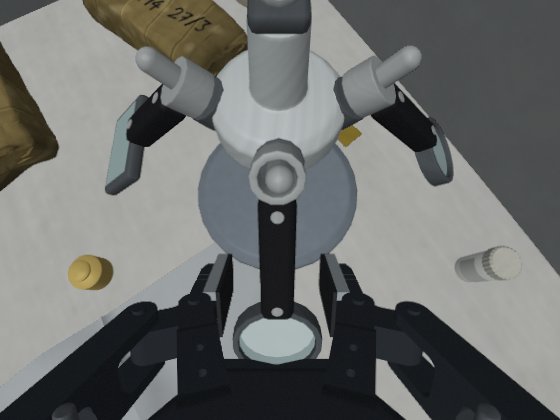

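Call:
{"method": "step_arm", "body": {"plan": [{"grip": 5,"tx": 0,"ty": 0,"tz": -1,"ax": 0,"ay": 0,"az": 0},{"grip": 5,"tx": 0,"ty": 0,"tz": -1.5,"ax": 0,"ay": 0,"az": 0},{"grip": 5,"tx": 0,"ty": 0,"tz": -2.5,"ax": 0,"ay": 0,"az": 0},{"grip": 5,"tx": 0,"ty": 0,"tz": -3,"ax": 0,"ay": 0,"az": 0},{"grip": 5,"tx": 0,"ty": 0,"tz": -3,"ax": 0,"ay": 0,"az": 0},{"grip": 5,"tx": 0,"ty": 0,"tz": -2,"ax": 0,"ay": 0,"az": 0},{"grip": 5,"tx": 0,"ty": 0,"tz": 0,"ax": 0,"ay": 0,"az": 0},{"grip": 5,"tx": 0,"ty": 0,"tz": 0,"ax": 0,"ay": 0,"az": 0}]}}

```text
time: 16.33
tool_pos: [530.0, -103.8, 220.9]
tcp_rot: [179.8, -34.9, 59.4]
ft_force: [0.5, 0.4, 0.1]
finger_gap: 49.9
```

```bash
python3 v.py q
python3 - <<'E'
from h import *
im=snapshot("side");a=np.ascontiguousarray(im[:,:,::-1])
cv2.imwrite("pics/q_side.png",cv2.resize(a[170:330,190:350],None,fx=3.7,fy=3.7,interpolation=cv2.INTER_CUBIC))
im=snapshot("top");a=np.ascontiguousarray(im[:,:,::-1]);cv2.imwrite("pics/q_top.png",a)
a=cv2.imread("pics/q.png");cv2.imwrite("pics/q2.png",cv2.resize(a[0:200,180:380],None,fx=3,fy=3,interpolation=cv2.INTER_CUBIC))
E
```

```text
16.3333 [ 530.  -103.8  220.9] [179.8  -34.92  59.43] [0.5 0.4 0.1] [-0.27  0.15  0.01] 49.923383448915054
remaining s 130.7948204416635
```

View pics/q.png

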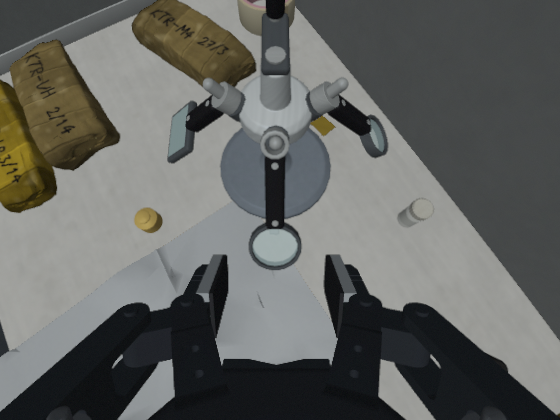

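View pics/q_side.png

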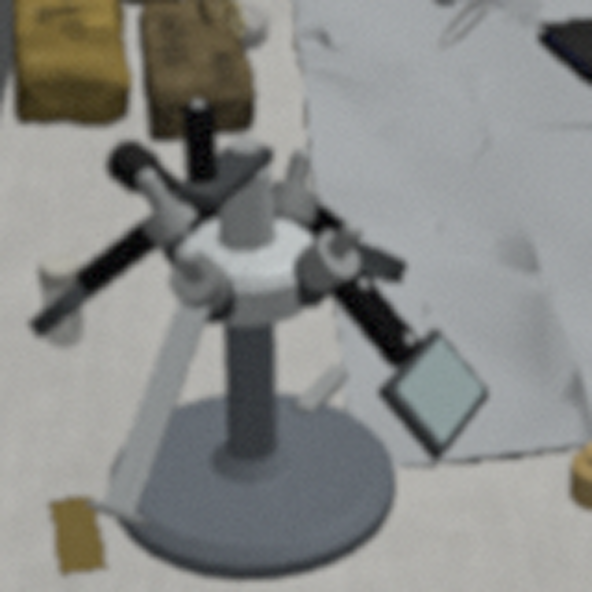

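View pics/q_top.png

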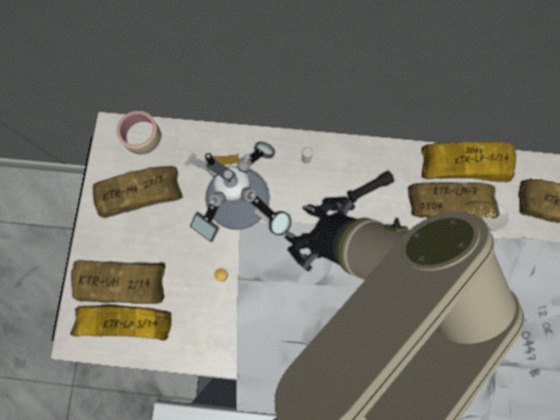

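View pics/q2.png

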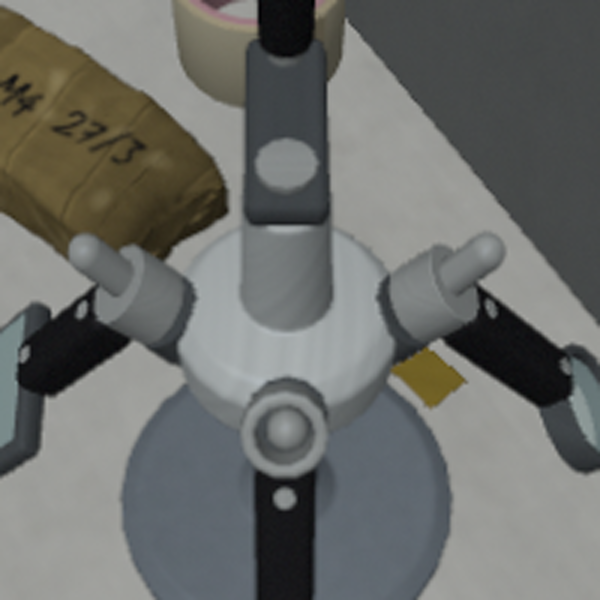

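```bash
cat > m4.py <<'E'
from h import *
from scipy.optimize import least_squares
T=np.load("q.npy")
w=lambda x,y:(180+x/3,y/3); s=lambda x,y:(190+x/3.7,170+y/3.7)
obs=[("p0","wrist",w(286,428)),("p1","wrist",w(487,250)),("p3","wrist",w(87,253)),("ax","wrist",w(287,163)),("kn","side",s(198,103))]
def res(p,o):
    x,y,h=p;D={}
    for i in range(4):
        a=h+i*np.pi/2;D["p%d"%i]=[x+56.3*np.cos(a),y+56.3*np.sin(a),169.5]
    D["kn"]=[x-40*np.cos(h),y-40*np.sin(h),241];D["ax"]=[x,y,203]
    return np.concatenate([proj(c,[D[k]],T)[0]-uv for k,c,uv in o])
for o in (obs[:3],obs[:4],obs):
    r=least_squares(lambda p:res(p,o),[610,32,np.radians(238)]);print("axis",r.x[:2].round(2),"head",np.degrees(r.x[2]).round(2),r.fun.round(1))
E
python3 m4.py
```

```text
axis [610.83  31.73] head 239.6 [ 0.5 -0.  -0.7  0.4  0.1 -0.3]
axis [610.71  31.47] head 239.59 [ 0.5  0.3 -0.6  0.7  0.2 -0.  -0.1 -0.8]
axis [610.56  31.48] head 239.76 [ 0.5  0.4 -0.8  0.6 -0.   0.2 -0.3 -0.8 -1.1 -0.2]
```

Run:
```python
from h import *
T=np.load("q.npy")
im=snapshot("side");a=np.ascontiguousarray(im[:,:,::-1])
R,p=hangR(239.5);H=hangT([610.6,31.6],239.5,0);e=(H@np.r_[EYE,1])[:3];d=-R[:,0]
f=lambda k:proj("side",[k])[0]
x0,y0=255,200
b=cv2.resize(a[y0:y0+60,x0:x0+60],None,fx=9,fy=9,interpolation=cv2.INTER_CUBIC);c=b.copy()
t=np.linspace(0,2*np.pi,40)[:,None];y=R[:,1]
for h,col in((8,(0,0,255)),(-8,(0,255,0)),(29.5,(255,0,0))):
    rad=12.5 if h<20 else 2
    P=((proj("side",e+p*h+rad*(np.cos(t)*d+np.sin(t)*y))-[x0,y0]+.5)*9).astype(np.int32)
    cv2.polylines(c,[P],True,col,1)
cv2.imwrite("pics/r.png",cv2.resize(np.hstack([b,c]),(800,400)))
```

```text
(no output)
```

View pics/r.png

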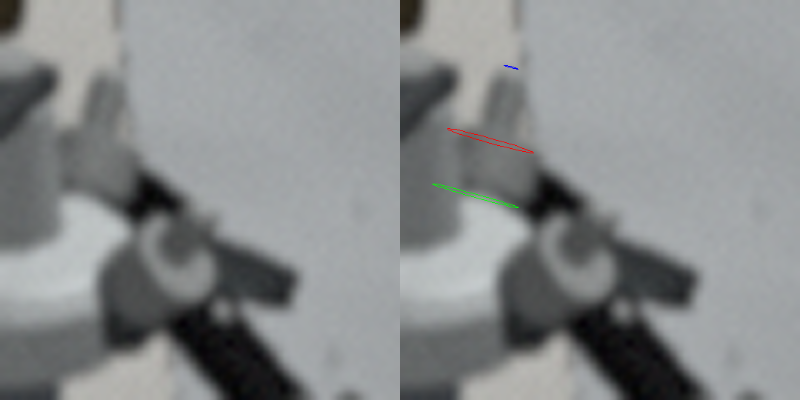

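```bash
python3 -c "
from bench import *
s=sense();print(s['time'],s['ft_force']);print(hand_in())"
```

```text
16.5333 [-0.04964687  0.57343532 -0.1053974 ]
the job is handed in; nothing more can be done
None
```

The magnifier is hanging on the empty peg, and the peg stands over the pointer. I handed in at 16.5 s of the 56 s allowed; the hand-in gives no verdict.

- **Turning the rack:** I gripped the crank knob and turned the head about 62°. A close wrist view then put it about 1.6° short.
- **Hanging the magnifier:** I picked it up by the handle, tilted it 35°, slid its eye onto the peg and pushed until it met the collar with about 12 N. While it was seated I turned the head the remaining 1.6°, then let go and backed off about 130 mm.

**Last checks:**
- **Peg angle:** it measured 239.6–239.8° against about 239.4° for the pointer. I measured the pointer before hanging, because the magnifier now hides it from the wrist camera. The top and side camera estimates of the pointer ranged from about 235° to 240°; I trusted the close wrist view.
- **Seating:** the side picture shows the eye down at the collar to within about 1 pixel. I judged the seating from that and the contact force, not from a separate height measurement.
- **Bystanders:** nothing touched the weight, vial or torch. They look unmoved in the pictures, but I did not measure their final positions.
- **Hand-in state:** the gripper was clear of everything and the wrist force was about 0.6 N or less.

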